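# Close a two-part handle mould on its pegs

### The job

Close the mug-handle mould for casting: take its upper half, the one with the blue stripe and blue-lined sockets, out of the drying crate, turn it carved face down and seat it on the lower half that lies on the sage-green bat, with all three blue pegs fully home in their sockets and the two halves of the pouring notch together. Plaster chips, so bring the halves together gently, with no drop and no hard push, and leave the other moulds standing in the crate.

Things in the scene. Friction and masses are not known exactly. Their poses are not given: they have to be found in the camera images.
- upper_half: Upper half of the plaster mould: white block 120 mm long, 60 wide, 40 thick, 0.33 kg, blue stripe at y = 21 mm over its pouring end. Starts standing on its plain end in the crate, pouring notch up. Origin: centre of the plain end. z: along the length to the pouring end (z = 120 mm). Carved face: plane x = -20 mm, looking to -x; plain back at x = +20; flat parallel sides to grip at y = +-30.
- upper_face (a point): Centre of the upper half's carved face, at (-20, 0, 60) mm in upper_half, axes as upper_half. In that face open three round sockets with blue liners, 13 mm wide, 10.5 mm deep, at upper_half (y, z) = (19, 106), (19, 10), (-19, 10) mm.
- upper_notch (a point): The pouring notch of the upper half: middle of the edge between its carved face and its pouring end, at (-20, 0, 120) mm in upper_half.
- lower_half: Lower half of the mould, white, 120 x 60 x 34 mm, 0.45 kg, lying loose on the bat, carved face up, blue stripe on its pouring end, which points roughly to the robot. Origin: centre of its underside; z up; -x points to the pouring end (x = -60 mm); y across the width. Closed mould: upper_half's +x lies along lower_half's +z, its z along lower_half's -x, the y axes agree.
- lower_face (a point): Centre of the lower half's carved face, at (0, 0, 34) mm in lower_half, axes as lower_half; meets upper_face in the closed mould. On this face stand three blue pegs, 11 mm in diameter, 8 mm high, tips bevelled by 1.2 mm, at lower_half (x, y) = (-46, 19), (50, 19), (50, -19) mm.
- lower_notch (a point): The pouring notch of the lower half: middle of the upper edge of its pouring end, at (-60, 0, 34) mm in lower_half; meets upper_notch in the closed mould.
- bat: Sage-green flat bat under the lower half, 170 x 230 x 12 mm, fixed. Origin: centre of its underside; its 230 mm side lies along its own y.
- crate: Fixed pale-wood drying crate, 232 x 86 mm, walls 55 mm high. Origin: centre of its underside. Four slots in a row along its x, centres at x = -78, -26, 26, 78 mm, each 46 x 68 mm, floor at z = 8 mm, dividers 46 mm high. A mould half stands in each, carved face to crate -x, about 12 mm from the next. The upper half is in one of the first three slots.
- rosette_mould: Another mould half in the crate, to be left alone: plaster, 140 mm tall, 60 mm wide, 40 mm thick, green stripe. Origin: centre of its underside.
- spout_mould: Another mould half in the crate, to be left alone: plaster, 140 mm tall, 60 mm wide, 40 mm thick, red stripe. Origin: centre of its underside.
- knob_mould: Another mould half, always in the last slot of the crate (crate +x), to be left alone: plaster, 140 mm tall, 60 mm wide, 40 mm thick, ochre stripe. Origin: centre of its underside.
- blue_mug: Blue mug, 70 mm wide with a handle, 89 mm tall, standing on the bench at the back; a bystander. Origin: centre of its underside.
Mind the look-alikes: they are no part of the job. What is shaped like the upper_half but black is not meant.

How it is judged (in metres and radians):
At the end, for the whole second after the job is handed in: Upper half face down on the lower, faces within 2 mm of touching and 2 degrees of parallel, face centres within 3 mm, pouring notches within 4 mm, at rest; lower half flat on the bat; the other three moulds upright in the crate (distance between upper_face and lower_face below 0.003 m and distance between upper_notch and lower_notch below 0.004 m and z of upper_face in the frame of lower_half below 0.036 m and angle between the x axis of upper_half and the z axis of lower_half, either way round below 0.035 rad and angle between upper_half's own x axis and vertical below 0.2 rad and z of lower_half in the frame of bat between 0.008 and 0.016 m and angle between lower_half's own z axis and vertical below 0.05 rad and linear speed of upper_half below 0.01 m/s and angle between each of rosette_mould, spout_mould, knob_mould's own z axis and vertical below 0.25 rad).
It fails at once if the upper half was dropped or toppled (it moved faster than 0.45 m/s with no finger on it) (linear speed of upper_half above 0.45 m/s and contact force between the fingers and upper_half below 0.05 N).
It fails at once if the two halves were struck or pressed together with more than 100 N (contact force between upper_half and lower_half above 100 N).
It fails at once if another mould was moved more than 40 mm (lifted out of the crate or knocked over) (distance of any of rosette_mould, spout_mould, knob_mould from where it was at the start of the episode above 0.04 m).
It also fails if it takes over 72 s, if anything falls off the work surface, if the arm or the gripper's body presses on something with over 40 N, if the wrist force passes 120 N, or if a joint passes its speed limit or range.

### The arm

A 6-joint arm with a two-finger parallel gripper is mounted at the origin on the work surface; the furniture and walls round the work are solid. World frame = base frame: x ahead of the robot, y to its left, z up, the work surface at z = 0. Lengths are in m, angles in degrees, forces in N, time in s.
With the tool pointing down it reaches from about 0.4 to 0.825 m from the base axis. Payload 7 kg.
Tool frame: the origin (TCP) lies between the finger pads; the fingertips stand 22 mm ahead of it and the grasp point (between the pads) lies 3 mm ahead of it; z points along the fingers, y is the line along which they close (so a half turn about z gives the same grasp; the last joint's range is limited). The gripper opens to 88 mm and grips with 3 to 60 N. Pads are 19 mm wide; open, the fingers measure 130 mm over their backs; the gripper's body (78 mm by 193 mm) begins 47 mm behind the grasp point.
Start: joints at [81.423, 20.546, 0.682, 0, -70.136, -16.507], TCP at [0.286, 0.611, 0.249] pointing down, gripper open.
Joint ranges: [-176.03, 176.03], [-82.01, 121.73], [-58.28, 71.71], [-173.87, 95.51], [-174.79, -0.11], [-173.66, 173.66]. Speed limits (degrees/s): [136.94, 136.94, 172.46, 180, 180, 180].

### API

Orientations are given as [roll, pitch, yaw] about the fixed x, y, z axes, in that order (R = Rz(yaw) Ry(pitch) Rx(roll)).
In Python, from plant import r, vision gives the robot as it stands.
- The arm moves only by the shell command python3 -m pendant 'ROWS' [FORCE]. ROWS is JSON, a list that holds one entry, the list of rows, each a list of 7 numbers: the shift along the tool's x, y, z scaled (see below), then the turn, a rotation vector about the tool's x, y, z scaled (see below), then the opening, from -1 (shut) to 1 (fully open). In form: [[[x, y, z, wx, wy, wz, fingers], ...]]. A call has exactly 8 rows; each row shifts and turns the commanded pose from where the row before left it, along the tool's axes as they then stand; what a row does not reach is not made up. The controller multiplies each number of a shift by 20 mm and each number of a turn by 4 degrees. A row lasts 1/10 s, in which the tool goes at most 50 mm and 8.59 degrees, less where a joint would pass 70% of its speed; a pose out of reach is approached as far as the arm can. A call with a number of a shift or a turn outside -1 to 1 is refused whole. A call with a gripper value outside its range is refused whole. The fingers move at their own pace and stop on an object; FORCE is the grip in N (left out, the last holds). Time passes only in rows, so rows that do not move let the fingers close, or fill a call up. It gives the time, the measured TCP pose, the force, the opening and the grip force at its end, in the units of the state.
- r.get_state(): the state, without advancing time (a new reading comes with each control period).
- vision.capture(name): name is "scene" or "top" or "wrist"; returns a dict with "frame" (480x640x3 uint8, blue, green, red), "depth" (480x640 float32, m along the optical axis (not along the pixel's ray), 0 where there is no reading), "camera_matrix" (3x3 intrinsics, pixels), "extrinsics" (4x4, takes a point from world to camera coordinates); the wrist camera has in their place "hand_eye" (4x4, takes a point from camera to tool coordinates, whose origin is the TCP and whose axes are the flange's). Camera axes: x right, y up, looking along -z (the intrinsics and any distortion apply to the point x, -y, -z); pixel columns grow to the right and rows downward; lengths in m; the calibration is good to about 2 mm. A picture is of the moment at which its call begins: read the wrist's pose just before it.
- r.close_job(): hands the job in; it is judged then, once.
The state is a dict: "time_s": time; "joints": joint angles; "qd": joint speeds; "joint_torque": joint torques, N m; "tcp_pos": TCP position; "eef_rot": TCP orientation; "contact_force": force on the tool from outside, world axes, zero at the start; "moment": the same for the moment, N m; "gripper_width": finger opening in m; "gripper_force": force on a finger pad.
Only numpy, scipy, OpenCV 4.12 (cv2) and the standard library are available. Lean on these libraries where they do the work, as an engineer would, in place of code of your own. Each camera call takes 0.05 s, during which the arm holds its last target. There are 200 camera calls.

## Working session

There is one attempt and no reset: what is moved stays moved. The work goes in short steps, Python scripts to look and compute and a shell command to move; the robot and the scene stay as the last step left them, time stands still between calls to the robot, and variables do not carry over. Pictures are saved under pics/ and viewed, at most 10 in all, crops included, and the job is handed in when it is done.

```bash
mkdir -p pics; ls; cat > h.py <<'E'
import numpy as np, cv2
from scipy.spatial.transform import Rotation as R
from plant import r, vision
def cap(n,f=None):
    s=r.get_state(); d=vision.capture(n); d['state']=s
    if n=='wrist':
        T=np.eye(4); T[:3,:3]=R.from_euler('xyz',s['eef_rot'],degrees=True).as_matrix(); T[:3,3]=s['tcp_pos']
        d['c2w']=T@d['hand_eye']
    else: d['c2w']=np.linalg.inv(d['extrinsics'])
    if f:
        cv2.imwrite(f'pics/{f}.png',d['frame']); np.savez(f'{f}.npz',frame=d['frame'],depth=d['depth'],K=d['camera_matrix'],c2w=d['c2w'])
    return d
def cloud(depth,K,c2w):
    v,u=np.mgrid[0:480,0:640]
    x=(u-K[0,2])/K[0,0]*depth; y=(v-K[1,2])/K[1,1]*depth
    P=np.stack([x,-y,-depth],-1)
    return P@c2w[:3,:3].T+c2w[:3,3]
E
python3 - <<'E'
from h import *
s=r.get_state(); print(s)
for n in ['scene','top']:
    d=cap(n,n+'0'); print(n,d['camera_matrix'].tolist(),np.round(d['c2w'],3).tolist(),[k for k in d])
E
```

```text
pics
{'time_s': 0.0, 'joints': array([ 8.14243481e+01,  2.05909047e+01,  6.31765909e-01, -1.95599106e-02,
       -7.01356131e+01, -1.65069552e+01]), 'qd': array([ 0.06222168,  0.00072071,  0.12083654, -0.05370001,  0.04712043,
       -0.00143228]), 'joint_torque': array([-1.51809985e-03, -5.82716274e+01,  2.93045425e+01,  6.99707955e+00,
        6.85101666e-03, -1.68971201e-04]), 'tcp_pos': array([0.28597863, 0.61090817, 0.24761516]), 'eef_rot': array([ 1.79903928e+02, -9.29498751e-03, -2.50892608e+01]), 'contact_force': array([0.66947117, 0.24850264, 0.3555039 ]), 'moment': array([-0.00284223,  0.03585386,  0.0407073 ]), 'gripper_force': 0.0, 'gripper_width': 0.08745188081308199}
scene [[598.5359736695207, 0.0, 313.2535246266349], [0.0, 598.5359736695207, 240.97186718366126], [0.0, 0.0, 1.0]] [[0.898, 0.22, -0.382, -0.194], [-0.441, 0.431, -0.787, -1.216], [-0.009, 0.875, 0.484, 0.871], [0.0, 0.0, 0.0, 1.0]] ['frame', 'depth', 'camera_matrix', 'extrinsics', 'state', 'c2w']
top [[456.3966710961869, 0.0, 333.7916597839253], [0.0, 456.3966710961869, 233.34217302832235], [0.0, 0.0, 1.0]] [[-0.008, 0.985, -0.173, 0.252], [-1.0, -0.008, 0.004, 0.023], [0.002, 0.173, 0.985, 1.073], [0.0, 0.0, 0.0, 1.0]] ['frame', 'depth', 'camera_matrix', 'extrinsics', 'state', 'c2w']
```

View pics/scene0.png

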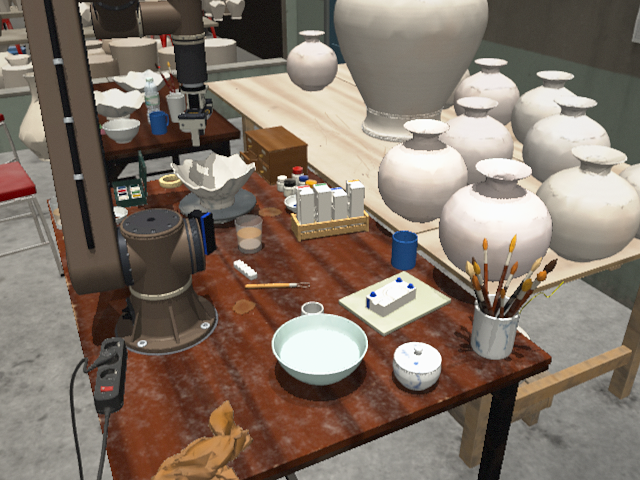

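View pics/top0.png

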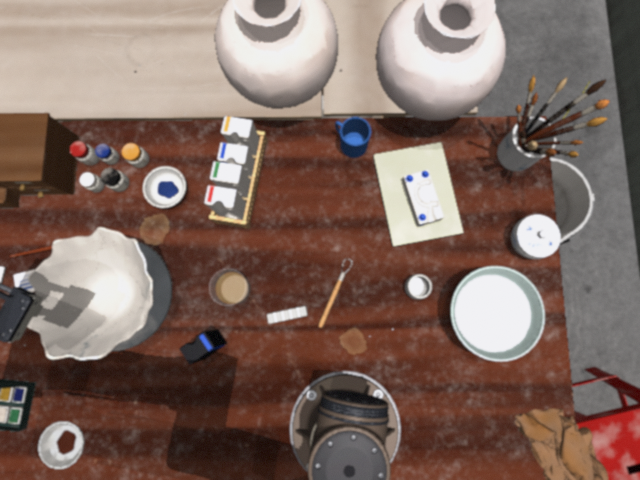

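```bash
python3 - <<'E'
from h import *
z=np.load('top0.npz'); f=z['frame']
a=cv2.resize(f[105:235,195:275],None,fx=4.5,fy=4.5,interpolation=cv2.INTER_CUBIC)
b=cv2.resize(f[135:255,370:465],None,fx=4.5,fy=4.5,interpolation=cv2.INTER_CUBIC)
h=max(a.shape[0],b.shape[0]); c=np.zeros((h,a.shape[1]+b.shape[1],3),np.uint8); c[:a.shape[0],:a.shape[1]]=a; c[:b.shape[0],a.shape[1]:]=b
cv2.imwrite('pics/crop0.png',c); print(c.shape)
P=cloud(z['depth'],z['K'],z['c2w'])
hsv=cv2.cvtColor(f,cv2.COLOR_BGR2HSV)
# crate region: height histogram
Q=P[105:235,195:275].reshape(-1,3); H=Q[:,2]
print(np.histogram(H,bins=np.arange(0,.18,.01)))
m=(H>.135); print('tops',Q[m].mean(0))
for c,n in [((600,0),'')]: pass
# by colour stripe
F=f[105:235,195:275]; hs=cv2.cvtColor(F,cv2.COLOR_BGR2HSV).reshape(-1,3)
for n,(lo,hi) in dict(ochre=(15,30),green=(50,85),blue=(105,125)).items():
    k=(hs[:,0]>=lo)&(hs[:,0]<=hi)&(hs[:,1]>110)&(H>.1); print(n,k.sum(),np.round(Q[k].mean(0),4) if k.any() else '',np.round(np.median(H[k]),4))
k=((hs[:,0]<8)|(hs[:,0]>172))&(hs[:,1]>110)&(H>.1); print('red',k.sum(),Q[k].mean(0))
Q=P[135:255,370:465].reshape(-1,3); H=Q[:,2]; print(np.histogram(H,bins=np.arange(0,.08,.004)))
m=(H>.04)&(H<.06)&(Q[:,0]<.72);q=Q[m]; 
rect=cv2.minAreaRect((q[:,:2]*1000).astype(np.float32)); print(rect, np.median(q[:,2]))
hs=cv2.cvtColor(f[135:255,370:465],cv2.COLOR_BGR2HSV); k=((hs[...,0]>100)&(hs[...,0]<128)&(hs[...,1]>120)).astype(np.uint8)
n,l,st,ce=cv2.connectedComponentsWithStats(k)
PP=P[135:255,370:465]
for i in range(1,n): print(st[i],ce[i],np.round(np.median(PP[l==i],axis=0),4))
E
```

```text
(585, 788, 3)
(array([1482,  113,  226,  847,  693,  486,  109,  110,  156,  152,  185,
        218,  668,  192, 1526,   74,    0]), array([0.  , 0.01, 0.02, 0.03, 0.04, 0.05, 0.06, 0.07, 0.08, 0.09, 0.1 ,
       0.11, 0.12, 0.13, 0.14, 0.15, 0.16, 0.17]))
tops [0.55619314 0.23694971 0.17111553]
ochre 36 [0.6573 0.2479 0.1474] 0.1474
green 8 [0.5543 0.2677 0.1476] 0.1472
blue 35 [0.5931 0.2526 0.155 ] 0.1282
red 52 [0.44373133 0.21896298 0.3610981 ]
(array([1825,  225, 2598, 2277,  105,   25,   31,   29,   27,  101,  387,
        683,  118,   37,    6,    0,    0,    0,    0]), array([0.   , 0.004, 0.008, 0.012, 0.016, 0.02 , 0.024, 0.028, 0.032,
       0.036, 0.04 , 0.044, 0.048, 0.052, 0.056, 0.06 , 0.064, 0.068,
       0.072, 0.076]))
((518.3942260742188, -188.4051055908203), (120.150146484375, 61.74502182006836), 15.652789115905762) 0.045194549438788645
[53 37  5  5 21] [54.85714286 38.80952381] [ 0.5692 -0.1932  0.0529]
[37 41  5  5 22] [39.09090909 43.09090909] [ 0.5598 -0.1559  0.0523]
[50 80  5  5 22] [51.90909091 81.90909091] [ 0.4674 -0.1819  0.0523]
```

View pics/crop0.png

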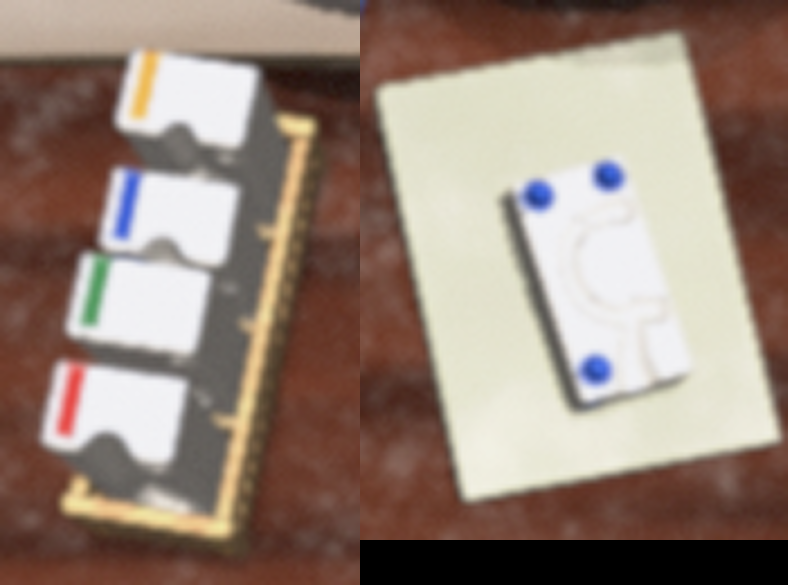

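```bash
cat > log.py <<'E'
from h import *; import json
s=r.get_state(); open('log.txt','a').write(json.dumps([list(map(float,s[k])) for k in('joints','tcp_pos','eef_rot')])+'\n')
E
python3 log.py
python3 -m pendant '[[[0.9,0.44,-0.1,0,0,0,1],[0.9,0.44,-0.1,0,0,0,1],[0.9,0.44,-0.1,0,0,0,1],[0.9,0.44,-0.1,0,0,0,1],[0.9,0.44,-0.1,0,0,0,1],[0.9,0.44,-0.1,0,0,0,1],[0.9,0.44,-0.1,0,0,0,1],[0.9,0.44,-0.1,0,0,0,1]]]'
python3 log.py
python3 -m pendant '[[[0.9,0.44,-0.1,0,0,0,1],[0.9,0.44,-0.1,0,0,0,1],[0.9,0.44,-0.1,0,0,0,1],[0.9,0.44,-0.1,0,0,0,1],[0.9,0.44,-0.1,0,0,0,1],[0.9,0.44,-0.1,0,0,0,1],[0.9,0.44,-0.1,0,0,0,1],[0.9,0.44,-0.1,0,0,0,1]]]'
python3 log.py
python3 -m pendant '[[[0.9,0.44,-0.1,0,0,-0.44,1],[0.9,0.44,-0.1,0,0,-0.44,1],[0.9,0.44,-0.1,0,0,-0.44,1],[0.9,0.44,-0.1,0,0,-0.44,1],[0.9,0.44,-0.1,0,0,-0.44,1],[0.9,0.44,-0.1,0,0,-0.44,1],[0.9,0.44,-0.1,0,0,-0.44,1],[0.9,0.44,-0.1,0,0,-0.44,1]]]'
python3 log.py; cat log.txt
python3 -c "
from h import *
d=cap('wrist','w1'); print(np.round(d['hand_eye'],3).tolist(), d['camera_matrix'].tolist())"
```

```text
time_s: 0.9
tcp_pos: [0.3879, 0.4851, 0.2649]
eef_rot: [-180.0, 0.0, -25.1]
contact_force: [-0.0, 0.4, -0.6]
gripper_width: 0.0875
gripper_force: 0.0
time_s: 1.7
tcp_pos: [0.4882, 0.3603, 0.2807]
eef_rot: [180.0, 0.0, -25.1]
contact_force: [0.6, 0.2, -0.8]
gripper_width: 0.0879
gripper_force: 0.0
time_s: 2.5
tcp_pos: [0.6012, 0.2472, 0.2967]
eef_rot: [180.0, 0.0, -10.9]
contact_force: [0.9, 0.3, -0.3]
gripper_width: 0.0878
gripper_force: 0.0
[[81.4226030329602, 20.586510647639436, 0.6383194402382755, -0.017956433057787595, -70.13446670757713, -16.505981009114354], [0.2860160530420926, 0.6109613816349367, 0.24771956558604197], [179.9159519405038, -0.007301147981987184, -25.089486647472533]]
[[69.34237522644531, 14.950046547741575, -5.126071413621165, 0.0008400556897905386, -69.90868774445498, -4.439854487150864], [0.3878704180832314, 0.4850786773381295, 0.26485901022071306], [-179.9847902242461, 0.000389584887313089, -25.097190739945805]]
[[54.85500489263544, 13.094477576044856, -5.525605769337732, 0.0002901605542796899, -71.38238737256947, 10.059778377254961], [0.4881875146131335, 0.3602693865298365, 0.280693462058168], [179.99751923555155, 0.00016082895125821408, -25.085124093720882]]
[[39.508403052351554, 16.797779866121267, 1.5424471642222877, -0.00040506366490021084, -74.7504418305683, 39.556947204849486], [0.6012080332275296, 0.24715238425326902, 0.2967049407359724], [179.9957967542426, 0.003978777658842366, -10.93475644980895]]
[[-0.0, 0.958, 0.286, 0.077], [1.0, 0.0, 0.0, 0.001], [-0.0, 0.286, -0.958, -0.137], [0.0, 0.0, 0.0, 1.0]] [[343.75230971392597, 0.0, 320.3746063135985], [0.0, 343.75230971392597, 244.29890540874624], [0.0, 0.0, 1.0]]
```

View pics/w1.png

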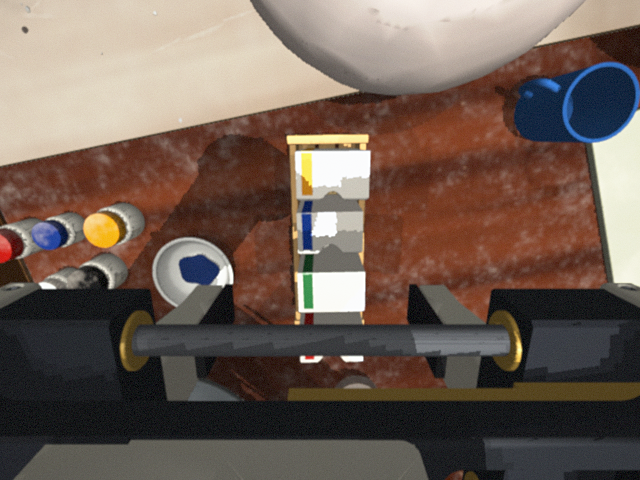

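```bash
cat > fit.py <<'E'
from h import *; import json
from scipy.optimize import least_squares
D=[json.loads(l) for l in open('log.txt')]
# chain: Rz(q1) ; shoulder(a1,d,h); Ry(q2) ; up L1 ; Ry(-q3); +x L2, z a3 ; Rx(s4 q4) ; Ry(-q5); +x L3 ; Rx(s6 q6)
def fk(p,q,s4=1,s6=1,c6=0):
    h,a1,d,L1,a3,L2,L3=p; q=np.radians(q)
    e=lambda ax,a:R.from_euler(ax,a).as_matrix()
    R1=e('z',q[0]); x=R1@[a1,d,h]; R2=R1@e('y',q[1]); x=x+R2@[0,0,L1]; R3=R2@e('y',-q[2]); x=x+R3@[L2,0,a3]
    R4=R3@e('x',s4*q[3])@e('y',-q[4]); x=x+R4@[L3,0,0]
    return x,R4@e('x',s6*q[5])
def res(p): return np.concatenate([fk(p,q)[0]-t for q,t,_ in D]+[[1e-3*(p[0]-.4),1e-3*(p[4]),1e-3*p[1]]])
if __name__=='__main__':
    s=least_squares(res,[.4,0,-.19,.43,0,.43,.25]); print(np.round(s.x,4),np.round(np.array(res(s.x))*1e3,2))
    for q,t,o in D:
        Rm=fk(s.x,q)[1]; Ro=R.from_euler('xyz',o,degrees=True).as_matrix(); print(np.round(Ro.T@Rm,2).tolist())
E
python3 fit.py
python3 - <<'E'
from h import *
z=np.load('w1.npz'); f=z['frame']; P=cloud(z['depth'],z['K'],z['c2w'])
Q=P[130:400,270:400].reshape(-1,3); H=Q[:,2]
print(np.histogram(H,bins=np.arange(0,.18,.005))[0])
zz=np.load('top0.npz'); PT=cloud(zz['depth'],zz['K'],zz['c2w'])[105:235,195:275].reshape(-1,3)
for nm,S in (('wrist',Q),('top',PT)):
  for lo,hi in((.121,.136),(.14,.156)):
    m=(S[:,2]>lo)&(S[:,2]<hi)&(abs(S[:,0]-.56)<.15); q=S[m]
    # separate tops along crate axis
    g=np.zeros((400,400),np.uint8); ij=((q[:,:2]-[.4,.1])*1000).astype(int); ok=((ij>=0)&(ij<400)).all(1); g[ij[ok,0],ij[ok,1]]=255
    g=cv2.morphologyEx(g,cv2.MORPH_CLOSE,np.ones((5,5)))
    n,l,st,c=cv2.connectedComponentsWithStats(g)
    for i in range(1,n):
        if st[i][4]>600: 
            w=ok.copy(); w[ok]=l[ij[ok,0],ij[ok,1]]==i
            print(nm,st[i][4],cv2.minAreaRect((q[w][:,:2]*1000).astype(np.float32)),'z',np.median(q[w][:,2]).round(4))
hs=cv2.cvtColor(f[130:400,270:400],cv2.COLOR_BGR2HSV).reshape(-1,3)
k=(hs[:,0]>105)&(hs[:,0]<128)&(hs[:,1]>110)&(H>.11); print('blue',k.sum(),np.median(Q[k],0), cv2.minAreaRect((Q[k][:,:2]*1000).astype(np.float32)))
E
```

```text
[ 3.105e-01 -5.000e-04 -1.917e-01  6.028e-01  4.000e-04  4.637e-01
  4.692e-01] [ 0.18 -0.04  0.01 -0.05  0.06 -0.01 -0.07  0.    0.   -0.02  0.05 -0.
 -0.09  0.   -0.  ]
[[0.0, -0.84, -0.54], [-0.0, 0.54, -0.84], [1.0, 0.0, 0.0]]
[[-0.0, -0.99, -0.15], [0.0, 0.15, -0.99], [1.0, -0.0, -0.0]]
[[-0.0, -0.94, 0.34], [-0.0, -0.34, -0.94], [1.0, -0.0, 0.0]]
[[0.0, -0.19, 0.98], [0.0, -0.98, -0.19], [1.0, 0.0, -0.0]]
[9973  314  106   73   83   55   20   17   36   75 1307  503   51   65
   91   75   69   90   98  142  155  179  178  208  319 2764  335  290
  257 6320  119    0    0    0    0]
wrist 2251 ((596.33837890625, 238.161376953125), (59.79655838012695, 40.44336700439453), 80.84373474121094) z 0.1285
wrist 2418 ((546.677978515625, 246.52743530273438), (59.96272659301758, 40.740516662597656), 80.46443176269531) z 0.1485
wrist 2320 ((648.4066162109375, 226.719482421875), (60.094512939453125, 39.875003814697266), 79.37105560302734) z 0.1485
top 2199 ((597.15185546875, 239.72454833984375), (60.95661163330078, 42.581565856933594), 79.25867462158203) z 0.1271
top 2141 ((494.6578674316406, 257.53009033203125), (61.43184280395508, 40.693115234375), 80.57280731201172) z 0.1472
top 2389 ((547.058837890625, 248.67933654785156), (62.046905517578125, 40.63949203491211), 79.97541046142578) z 0.1472
top 2292 ((649.0625, 227.9026336669922), (61.03272247314453, 41.377933502197266), 80.07848358154297) z 0.1472
blue 318 [0.60360241 0.25821682 0.12867919] ((632.451171875, 249.88137817382812), (11.179829597473145, 95.61650848388672), 73.81684875488281)
```

```bash

python3 -m pendant '[[[0,0,0,0,0,-0.4,1],[0,0,0,0,-0.8,0,1],[0,0,0,0,-0.8,0,1],[0,0,0,0,-0.8,0,1],[0,0,0,0,-0.8,0,1],[0,0,0,0,-0.8,0,1],[0,0,0,0,0,0,1],[0,0,0,0,0,0,1]]]'
python3 log.py; sed -i 's/s6=1/s6=-1/' fit.py; python3 fit.py
```

```text
time_s: 3.35
tcp_pos: [0.6005, 0.2486, 0.296]
eef_rot: [180.0, 16.0, -9.4]
contact_force: [-0.3, 0.6, -1.5]
gripper_width: 0.0879
gripper_force: 0.0
[-0.7444  0.1237 -0.1885  0.3826  0.4631  0.2397 -0.2863] [ -3.93  -4.21   5.95   2.5   15.92  -0.56   3.     9.96  -3.75 -28.02
 -18.86  -4.75  17.81  -3.95   3.11  -1.14   0.46   0.12]
[[0.0, -1.0, -0.0], [-0.0, 0.0, -1.0], [1.0, 0.0, -0.0]]
[[-0.0, -1.0, 0.0], [0.0, -0.0, -1.0], [1.0, -0.0, 0.0]]
[[-0.0, -1.0, 0.0], [-0.0, -0.0, -1.0], [1.0, -0.0, -0.0]]
[[0.0, -1.0, -0.0], [0.0, 0.0, -1.0], [1.0, 0.0, 0.0]]
[[0.24, -0.97, 0.06], [0.27, 0.01, -0.96], [0.93, 0.25, 0.27]]
```

```bash
tail -1 log.txt; sed -i 's/s4=1/s4=-1/' fit.py; python3 fit.py
```

```text
[[33.31803040595787, 25.315595785873498, 16.77143801579906, -10.756357691370864, -93.27399782442195, 47.77995427665987], [0.6005240232294146, 0.2486372451175877, 0.29603171454141275], [179.98343247988927, 15.959636917053095, -9.402960968795913]]
[ 0.161   0.1621 -0.1917  0.6197 -0.0189  0.2933  0.3727] [  0.24   1.98   2.83   0.09   0.39   3.68  -0.71  -0.92  -0.42  -1.48
  -1.15 -10.6    0.66   0.18   4.51  -0.24  -0.02   0.16]
[[-0.0, -1.0, 0.0], [0.0, -0.0, -1.0], [1.0, -0.0, 0.0]]
[[-0.0, -1.0, -0.0], [0.0, 0.0, -1.0], [1.0, -0.0, 0.0]]
[[0.0, -1.0, -0.0], [0.0, 0.0, -1.0], [1.0, 0.0, 0.0]]
[[0.0, -1.0, -0.0], [-0.0, 0.0, -1.0], [1.0, 0.0, -0.0]]
[[0.0, -1.0, -0.0], [0.0, -0.0, -1.0], [1.0, 0.0, 0.0]]
```

```bash

python3 -m pendant '[[[0,0,0,0,1,0,1],[0,0,0,0,1,0,1],[0,0,0,0,1,0,1],[0,0,0,0,1,0,1],[0,0,0,0,1,0,1],[0,0,0,0,1,0,1],[0,0,0,0,1,0,1],[0,0,0,0,1,0,1]]]'
python3 log.py
python3 -m pendant '[[[0,0,0,0,1,0,1],[0,0,0,0,1,0,1],[0,0,0,0,1,0,1],[0,0,0,0,1,0,1],[0,0,0,0,1,0,1],[0,0,0,0,1,0,1],[0,0,0,0,1,0,1],[0,0,0,0,1,0,1]]]'
python3 log.py; tail -2 log.txt
cat > fit.py <<'E'
from h import *; import json
from scipy.optimize import least_squares
D=[json.loads(l) for l in open('log.txt')]
e=lambda ax,a:R.from_euler(ax,a).as_matrix()
def fk(p,q):
    h,a1,d,L1,a3,L2,L3,d4,e5,d6=p; q=np.radians(q)
    R1=e('z',q[0]); x=R1@[a1,d,h]; R2=R1@e('y',q[1]); x=x+R2@[0,0,L1]; R3=R2@e('y',-q[2]); x=x+R3@[L2,0,a3]
    R4=R3@e('x',-q[3]); x=x+R4@[0,d4,0]; R4=R4@e('y',-q[4]); x=x+R4@[L3,0,e5]
    Rf=R4@e('x',-q[5]); return x+Rf@[0,d6,0],Rf@np.array([[0,0,1],[-1,0,0],[0,-1,0]])
def res(p): return np.concatenate([fk(p,q)[0]-t for q,t,_ in D]+[1e-3*(p-[.3,0,-.19,.5,0,.45,.35,0,0,0])])
def sol(): return least_squares(res,[.3,0,-.19,.5,0,.45,.35,0,0,0]).x
if __name__=='__main__':
    x=sol(); print(np.round(x,4),np.round(np.array(res(x))*1e3,2))
E
python3 fit.py
```

```text
time_s: 4.15
tcp_pos: [0.5997, 0.2494, 0.2979]
eef_rot: [-179.8, -16.3, -9.3]
contact_force: [0.1, -0.1, 0.2]
gripper_width: 0.0876
gripper_force: 0.0
time_s: 4.95
tcp_pos: [0.598, 0.2502, 0.2968]
eef_rot: [-179.8, -48.1, -9.2]
contact_force: [1.2, -0.5, 1.4]
gripper_width: 0.0873
gripper_force: 0.0
[[46.80180563315821, 9.093727304833383, -16.648582175457037, 16.19030401223254, -55.958778465491626, 25.80756370061511], [0.5997370516380309, 0.24943867831268265, 0.2978842596609728], [-179.84496807370508, -16.274411664209552, -9.282348356035685]]
[[40.85477644089854, 1.8590795935043443, -52.58584972040459, 90.22740350657217, -34.70586222649666, -38.799465246732936], [0.5980198309520127, 0.2501912108142531, 0.296789067980357], [-179.83901920623552, -48.12542067410508, -9.236448915252762]]
[ 0.1988  0.     -0.      0.6016 -0.      0.4636  0.356  -0.1918  0.
  0.    ] [-0.   -0.    0.    0.    0.   -0.    0.    0.   -0.    0.    0.   -0.
 -0.   -0.    0.    0.    0.   -0.   -0.   -0.    0.   -0.1   0.    0.19
  0.1  -0.    0.01  0.01 -0.19  0.    0.  ]
```

```bash
cat > ik.py <<'E'
from fit import *
lo=np.array([-176.03,-82.01,-58.28,-173.87,-174.79,-173.66]);hi=np.array([176.03,121.73,71.71,95.51,-.11,173.66])
PX=sol()
def ik(pos,Rt,n=40,seed=0,starts=None):
    rng=np.random.default_rng(seed); out=[]
    def f(q):
        x,Rm=fk(PX,q); return np.r_[(x-pos)*3,(R.from_matrix(Rm.T@Rt)).as_rotvec()]
    S=[np.array(s) for s in (starts or [])]+[rng.uniform(lo+2,hi-2) for _ in range(n)]
    for s in S:
        o=least_squares(f,np.clip(s,lo+.1,hi-.1),bounds=(lo,hi),x_scale=50,max_nfev=80)
        if o.cost<1e-7 and not any(np.abs(o.x-b).max()<3 for b in out): out.append(o.x)
    return out
def Rtool(yaw,t,half=0): # tool x ~ heading, tilt t>0 points forward
    return (R.from_euler('z',yaw,degrees=True)*R.from_euler('x',180,degrees=True)*R.from_euler('y',t,degrees=True)*R.from_euler('z',180*half,degrees=True)).as_matrix()
E
cat > t1.py <<'E'
from ik import *
c=np.array([.5184,-.1884,.066]); ux=np.array([np.cos(np.radians(15.65)),np.sin(np.radians(15.65)),0])
for t in (80,70,60,45,30):
    Rt=Rtool(15.65,t); g=c-ux*.045-Rt[:,2]*.003   # grasp 105mm
    for half in (0,1):
        for s in ik(g,Rtool(15.65,t,half),20): print(t,half,np.round(s,0))
E
time python3 t1.py
```

```text
80 0 [ -68.   46.  -34.  -94.  -79. -100.]
80 1 [-68.  46. -34. -94. -79.  80.]
70 0 [ -64.   35.  -35.  -92.  -68. -112.]
70 1 [-64.  35. -35. -92. -68.  68.]
60 0 [ -57.   26.  -33.  -88.  -56. -126.]
60 1 [-57.  26. -33. -88. -56.  54.]
45 0 [ -39.   15.  -31.  -71.  -38. -158.]
45 1 [-39.  15. -31. -71. -38.  22.]
30 0 [-17.  11. -33. -40. -25. 156.]
30 1 [-17.  11. -33. -40. -25. -24.]
real	0m10.458s
user	0m10.998s
sys	0m0.160s
```

```bash
cat > t2.py <<'E'
from ik import *
z=np.load('top0.npz'); P=cloud(z['depth'],z['K'],z['c2w']).reshape(-1,3)
z=np.load('scene0.npz'); P2=cloud(z['depth'],z['K'],z['c2w']).reshape(-1,3)
P=np.vstack([P,P2])
P=P[(P[:,2]>.02)&(P[:,2]<.5)&(P[:,0]>.1)&(P[:,0]<.8)&(P[:,1]<0)&(P[:,1]>-.6)]
for nm,(x,y,rad) in dict(bowl=(.27,-.37,.12),cup=(.335,-.19,.04)).items():
    m=np.hypot(P[:,0]-x,P[:,1]-y)<rad; q=P[m]; q=q[q[:,2]<.2]; print(nm,m.sum(),q.min(0),q.max(0),np.percentile(q[:,2],[50,90,99]))
c=np.array([.5184,-.1884,.066]); ux=np.array([np.cos(np.radians(15.65)),np.sin(np.radians(15.65)),0])
for t in (60,65,70,75):
    Rt=Rtool(15.65,t); g=c-ux*.05
    L=(P-g)@Rt
    for nm,(a,b,hx,hy) in dict(body=(-.17,-.047,.039,.0965),wrist=(-.42,-.17,.06,.06)).items():
        m=(L[:,2]>a)&(L[:,2]<b)&(abs(L[:,1])<hy)&(abs(L[:,0])<.12)
        # body lower side: tool +x or -x is up? 
        q=L[m]; up=np.sign(Rt[2,0]); print(t,nm,'clearance mm',(-(up*q[:,0]).max()-hx)*1e3 if len(q) else None, P[m][np.argmax(up*q[:,0])] if len(q) else '')
E
python3 t2.py
```

```text
bowl 10486 [ 0.15249497 -0.43712303  0.02219735] [ 0.384551   -0.25023269  0.0888636 ] [0.05286632 0.07781526 0.08544651]
cup 193 [ 0.29565633 -0.19778544  0.02089261] [ 0.33691882 -0.15052479  0.05481033] [0.04645822 0.05163165 0.05424972]
60 body clearance mm 16.251121774264693 [ 0.34415123 -0.29811845  0.0872952 ]
60 wrist clearance mm 18.036885870714627 [ 0.28254948 -0.23464934  0.08534667]
65 body clearance mm 3.9882676791392555 [ 0.34415123 -0.29811845  0.0872952 ]
65 wrist clearance mm -2.5760512250170358 [ 0.29661751 -0.24609556  0.08616678]
70 body clearance mm -8.601753090050044 [ 0.34415123 -0.29811845  0.0872952 ]
70 wrist clearance mm -18.873737836804807 [ 0.30162499 -0.24634929  0.08570021]
75 body clearance mm -21.4308821907821 [ 0.34411772 -0.30022901  0.08746444]
75 wrist clearance mm -34.802061625480476 [ 0.30588567 -0.24873893  0.08570916]
```

```bash
cat > t3.py <<'E'
from ik import *
C=[]
for n in('top0','scene0','w1'):
    z=np.load(n+'.npz'); P=cloud(z['depth'],z['K'],z['c2w']).reshape(-1,3); C.append(P[(z['depth'].ravel()>.3)])
P=np.vstack(C); 
b=P[(abs(P[:,0]-.48)<.07)&(abs(P[:,1]-.04)<.09)]; print('spot heights',np.percentile(b[:,2],[1,50,99]), b[b[:,2]>.012][:3])
P=P[(P[:,0]>.38)&(P[:,0]<1.1)&(abs(P[:,1])<.5)&(P[:,2]>.02)&(P[:,2]<.9)]
start=[39.5,16.8,1.5,0,-74.8,39.6]
for y in (0,.04):
 for yaw in (-20,-5,15):
  for tau in (35,45):
    Rt=Rtool(yaw,-tau); g=np.array([.48,y,.08]); tcp=g-Rt[:,2]*.003
    L=(P-g)@Rt
    far=P[:,0]>.38
    d=[]
    for (a,bb,hx,hy) in ((-.17,-.047,.039,.0965),(-.42,-.17,.07,.07)):
        o=np.maximum(0,np.stack([abs(L[:,0])-hx,abs(L[:,1])-hy,np.maximum(a-L[:,2],L[:,2]-bb)],-1)); n=np.linalg.norm(o,axis=1); i=n.argmin(); d.append((round(n[i]*1e3),np.round(P[i],2)))
    print(y,yaw,tau,d,[np.round(s) for s in ik(tcp,Rt,3,starts=[start])])
E
python3 t3.py
```

```text
spot heights [-7.53109279e-01  9.31453499e-05  3.20142147e-03] []
0 -20 35 [(70, array([ 0.52, -0.16,  0.05])), (43, array([ 0.75, -0.18,  0.33]))] [array([ 10.,  33.,  -6., -17., -83.,  67.])]
0 -20 45 [(56, array([ 0.62, -0.03,  0.09])), (0, array([ 0.79, -0.15,  0.33]))] [array([  8.,  39.,   0., -19., -93.,  69.])]
0 -5 35 [(70, array([ 0.55, -0.15,  0.05])), (48, array([0.73, 0.06, 0.22]))] [array([ 14.,  33.,  -7., -11., -83.,  75.])]
0 -5 45 [(57, array([ 0.62, -0.04,  0.09])), (9, array([0.76, 0.05, 0.24]))] [array([ 13.,  39.,  -1., -13., -93.,  76.])]
0 15 35 [(59, array([ 0.62, -0.05,  0.09])), (39, array([0.76, 0.13, 0.33]))] [array([ 21.,  33., -11.,  -3., -81.,  86.])]
0 15 45 [(44, array([ 0.62, -0.05,  0.09])), (0, array([0.82, 0.08, 0.33]))] [array([ 20.,  39.,  -5.,  -4., -91.,  86.])]
0.04 -20 35 [(67, array([0.7 , 0.11, 0.19])), (48, array([0.73, 0.06, 0.22]))] [array([ 13.,  32.,  -6., -18., -83.,  64.])]
0.04 -20 45 [(49, array([0.69, 0.1 , 0.16])), (6, array([ 0.78, -0.15,  0.33]))] [array([ 11.,  38.,   1., -21., -93.,  66.])]
0.04 -5 35 [(74, array([0.69, 0.13, 0.19])), (27, array([0.77, 0.1 , 0.33]))] [array([ 18.,  33.,  -6., -13., -83.,  73.])]
0.04 -5 45 [(58, array([0.69, 0.13, 0.17])), (0, array([0.82, 0.08, 0.33]))] [array([ 16.,  39.,   0., -15., -94.,  74.])]
0.04 15 35 [(50, array([0.55, 0.21, 0.15])), (30, array([0.76, 0.13, 0.33]))] [array([ 24.,  33., -10.,  -5., -82.,  83.])]
0.04 15 45 [(41, array([ 0.62, -0.04,  0.09])), (0, array([0.82, 0.08, 0.32]))] [array([ 23.,  39.,  -4.,  -6., -92.,  84.])]
```

```bash

python3 -m pendant '[[[0,0,0,0,-1,0,1],[0,0,0,0,-1,0,1],[0,0,0,0,-1,0,1],[0,0,0,0,-1,0,1],[0,0,0,0,-1,0,1],[0,0,0,0,-1,0,1],[0,0,0,0,-1,0,1],[0,0,0,0,-1,0,1]]]' >/dev/null
python3 -m pendant '[[[0,0,0,0,-1,0,1],[0,0,0,0,-1,0,1],[0,0,0,0,-1,0,1],[0,0,0,0,-1,0,1],[0,0,0,0,0,1,1],[0,0,0,0,0,1,1],[0,0,0,0,0,1,1],[0,0,0,0,0,1,1]]]'
python3 -m pendant '[[[0,0,0,0,0,1,1],[0,0,0,0,0,1,1],[0,0,0,0,0,1,1],[0,0,0,0,0,1,1],[0,0,0,0,0,1,1],[0,0,0,0,0,1,1],[0,0,0,0,0,1,1],[0,0,0,0,0,1,1]]]' >/dev/null
python3 -m pendant '[[[0,0,0,0,0,1,1],[0,0,0,0,0,1,1],[0,0,0,0,0,1,1],[0,0,0,0,0,1,1],[0,0,0,0,0,1,1],[0,0,0,0,0,1,1],[0,0,0,0,0,1,1],[0,0,0,0,0,1,1]]]' >/dev/null
python3 -m pendant '[[[0,0,0,0,0,1,1],[0,0,0,0,0,1,1],[0,0,0,0,0,1,1],[0,0,0,0,0,1,1],[0,0,0,0,0,1,1],[0,0,0,0,0,1,1],[0,0,0,0,0,1,1],[0,0,0,0,0,1,1]]]' >/dev/null
python3 -m pendant '[[[0,0,0,0,0,1,1],[0,0,0,0,0,1,1],[0,0,0,0,0,1,1],[0,0,0,0,0,1,1],[0,0,0,0,0,1,1],[0,0,0,0,0,1,1],[0,0,0,0,0,1,1],[0,0,0,0,0,1,1]]]' >/dev/null
python3 -m pendant '[[[0,0,0,0,0,1,1],[0,0,0,0,0,1,1],[0,0,0,0,0,1,1],[0,0,0,0,0,1,1],[0,0,0,0,0,1,1],[0,0,0,0,0,1,1],[0,0,0,0,0,1,1],[0,0,0,0,0,1,1]]]'
cat > go.py <<'E'
# usage: go.py x y z yaw tilt half  (grasp point target) -> units: rotation (tool), then translation in final tool axes
from ik import *; import sys
def rel(pos_g,yaw,t,half):
    s=r.get_state(); Rc=R.from_euler('xyz',s['eef_rot'],degrees=True).as_matrix(); Rt=Rtool(yaw,t,half)
    gc=s['tcp_pos']+Rc[:,2]*.003; tg=pos_g-Rt[:,2]*.003
    rv=np.degrees(R.from_matrix(Rc.T@Rt).as_rotvec())/4
    print('t',round(s['time_s'],2),'F',np.round(s['contact_force'],1),'q',np.round(s['joints']),'rot units',np.round(rv,2),'trans units(new axes)',np.round(Rt.T@(tg-s['tcp_pos'])/.02,2),'(cur axes)',np.round(Rc.T@(tg-s['tcp_pos'])/.02,2))
if __name__=='__main__':
    a=list(map(float,sys.argv[1:])); rel(np.array(a[:3]),*a[3:])
E
python3 go.py .5963 .2382 .107 -9.2 0 1
```

```text
time_s: 6.55
tcp_pos: [0.5999, 0.2489, 0.2973]
eef_rot: [-179.9, -0.1, -25.5]
contact_force: [0.4, 0.1, -0.2]
gripper_width: 0.0879
gripper_force: 0.0
time_s: 10.55
tcp_pos: [0.5998, 0.249, 0.2974]
eef_rot: [179.9, 0.1, 174.5]
contact_force: [0.3, -0.4, -0.3]
gripper_width: 0.0873
gripper_force: 0.0
t 10.55 F [ 0.3 -0.4 -0.3] q [  40.   17.    1.    0.  -75. -135.] rot units [0.02 0.03 0.93] trans units(new axes) [ 0.09 -0.56  9.37] (cur axes) [ 0.14 -0.56  9.37]
```

```bash

python3 -m pendant '[[[0.09,-0.56,0,0,0,0.93,1],[0,0,1,0,0,0,1],[0,0,1,0,0,0,1],[0,0,1,0,0,0,1],[0,0,1,0,0,0,1],[0,0,1,0,0,0,1],[0,0,0.5,0,0,0,1],[0,0,0,0,0,0,1]]]'
python3 go.py .5963 .2382 .107 -9.2 0 1
python3 -c "
from h import *
d=cap('wrist','w2')"
```

```text
time_s: 11.35
tcp_pos: [0.5966, 0.2376, 0.1858]
eef_rot: [-179.9, -0.0, 170.9]
contact_force: [-0.3, -0.7, -0.6]
gripper_width: 0.0871
gripper_force: 0.0
t 11.35 F [-0.3 -0.7 -0.6] q [  39.   20.   -9.    0.  -61. -138.] rot units [-0.02 -0.01  0.03] trans units(new axes) [0.02 0.03 3.79] (cur axes) [0.02 0.03 3.79]
```

View pics/w2.png

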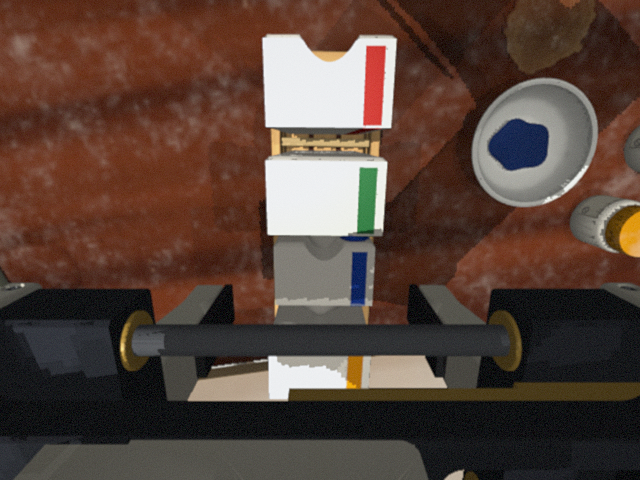

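```bash

python3 -m pendant '[[[0,0,0.6,0,0,0,1],[0,0,0.6,0,0,0,1],[0,0,0.6,0,0,0,1],[0,0,0.6,0,0,0,1],[0,0,0.6,0,0,0,1],[0,0,0.5,0,0,0,1],[0,0,0.3,0,0,0,1],[0,0,0,0,0,0,1]]]' 30
python3 -m pendant '[[[0,0,0,0,0,0,0.3],[0,0,0,0,0,0,0.2],[0,0,0,0,0,0,0.1],[0,0,0,0,0,0,0],[0,0,0,0,0,0,-0.5],[0,0,0,0,0,0,-1],[0,0,0,0,0,0,-1],[0,0,0,0,0,0,-1]]]' 30
python3 go.py .5963 .2382 .27 -9.2 0 1
```

```text
time_s: 12.2
tcp_pos: [0.5972, 0.2374, 0.1093]
eef_rot: [-179.9, -0.1, 170.9]
contact_force: [-0.5, -0.3, 0.7]
gripper_width: 0.0876
gripper_force: 0.0
time_s: 13.0
tcp_pos: [0.598, 0.238, 0.1111]
eef_rot: [180.0, 0.1, 170.9]
contact_force: [-0.3, 2.5, 4.4]
gripper_width: 0.0603
gripper_force: 29.9
t 13.0 F [-0.3  2.5  4.4] q [  39.   24.  -13.    0.  -53. -138.] rot units [0.01 0.01 0.02] trans units(new axes) [ 0.08 -0.01 -8.1 ] (cur axes) [ 0.08  0.   -8.1 ]
```

```bash

python3 -m pendant '[[[0,0,-0.3,0,0,0,-1],[0,0,-0.5,0,0,0,-1],[0,0,-0.8,0,0,0,-1],[0,0,-1,0,0,0,-1],[0,0,-1,0,0,0,-1],[0,0,-1,0,0,0,-1],[0,0,-1,0,0,0,-1],[0,0,-1,0,0,0,-1]]]' 
python3 -m pendant '[[[0,0,-0.8,0,0,0,-1],[0,0,-0.8,0,0,0,-1],[0,0,-0.5,0,0,0,-1],[0,0,-0.3,0,0,0,-1],[0,0,0,0,0,0,-1],[0,0,0,0,0,0,-1],[0,0,0,0,0,0,-1],[0,0,0,0,0,0,-1]]]' 
python3 go.py .45 .0 .27 -5 0 1
```

```text
time_s: 13.8
tcp_pos: [0.597, 0.2372, 0.2435]
eef_rot: [-180.0, -0.1, 170.9]
contact_force: [0.4, 0.6, -3.4]
gripper_width: 0.06
gripper_force: 29.9
time_s: 14.6
tcp_pos: [0.5973, 0.2376, 0.2898]
eef_rot: [-180.0, -0.1, 170.9]
contact_force: [-0.1, -0.1, -3.6]
gripper_width: 0.0601
gripper_force: 29.9
t 14.6 F [-0.1 -0.1 -3.6] q [  39.   16.    0.   -0.  -74. -138.] rot units [-0.01 -0.01 -1.03] trans units(new axes) [  6.3  -12.48   0.84] (cur axes) [  5.39 -12.9    0.85]
```

```bash

python3 -m pendant '[[[0.2,-0.45,0,0,0,0,-1],[0.38,-0.9,0,0,0,0,-1],[0.38,-0.9,0,0,0,0,-1],[0.38,-0.9,0,0,0,0,-1],[0.38,-0.9,0,0,0,0,-1],[0.38,-0.9,0,0,0,0,-1],[0.38,-0.9,0,0,0,0,-1],[0.38,-0.9,0,0,0,0,-1]]]' 
python3 -m pendant '[[[0.38,-0.9,0,0,0,0,-1],[0.38,-0.9,0,0,0,0,-1],[0.38,-0.9,0,0,0,0,-1],[0.38,-0.9,0,0,0,0,-1],[0.38,-0.9,0,0,0,0,-1],[0.38,-0.9,0,0,0,0,-1],[0.38,-0.9,0.2,0,0,-0.5,-1],[0.3,-0.7,0.5,0,0,-0.5,-1]]]' 
python3 -m pendant '[[[0.1,0,0.8,0,0,0,-1],[0,0,1,0,0,0,-1],[0,0,1,0,0,0,-1],[0,0,1,0,0,0,-1],[0,0,1,0,0,0,-1],[0,0,1,0,0,0,-1],[0,0,0.6,0,0,0,-1],[0,0,0,0,0,0,-1]]]' 
python3 go.py .45 .0 .102 -5 0 1
```

```text
time_s: 15.4
tcp_pos: [0.5188, 0.1122, 0.2906]
eef_rot: [180.0, 0.0, 170.9]
contact_force: [0.9, 0.4, -3.3]
gripper_width: 0.0599
gripper_force: 29.9
time_s: 16.2
tcp_pos: [0.4389, -0.017, 0.2772]
eef_rot: [180.0, 0.1, 174.9]
contact_force: [0.4, 0.8, -3.0]
gripper_width: 0.0599
gripper_force: 29.9
time_s: 17.0
tcp_pos: [0.4361, -0.0164, 0.1472]
eef_rot: [-179.9, -0.2, 174.9]
contact_force: [-0.0, 0.3, -3.2]
gripper_width: 0.06
gripper_force: 29.9
t 17.0 F [-0.   0.3 -3.2] q [  24.    3.  -36.   -0.  -51. -119.] rot units [-0.02 -0.04 -0.04] trans units(new axes) [-0.62  0.88  2.11] (cur axes) [-0.62  0.88  2.11]
```

```bash

python3 -m pendant '[[[-0.25,0.9,0,0,0,0,-1],[-0.25,0.9,0,0,0,0,-1],[-0.1,0.2,0.4,0,0,0,-1],[0,0,0.6,0,0,0,-1],[0,0,0.5,0,0,0,-1],[0,0,0.2,0,0,0,-1],[0,0,0,0,0,0,-1],[0,0,0,0,0,0,-1]]]' 
python3 -m pendant '[[[0,0,0.08,0,0,0,-1],[0,0,0.08,0,0,0,-1],[0,0,0.08,0,0,0,-1],[0,0,0.08,0,0,0,-1],[0,0,0,0,0,0,-1],[0,0,0,0,0,0,-1],[0,0,0,0,0,0,-1],[0,0,0,0,0,0,-1]]]'
python3 -c "
from h import *
z=np.load('top0.npz'); P=cloud(z['depth'],z['K'],z['c2w']); print(P[262,347],P[268,343])"
```

```text
time_s: 17.8
tcp_pos: [0.4532, 0.0231, 0.1148]
eef_rot: [-180.0, 0.0, 174.9]
contact_force: [-0.2, -0.2, -4.3]
gripper_width: 0.0601
gripper_force: 29.9
time_s: 18.6
tcp_pos: [0.4531, 0.0233, 0.1082]
eef_rot: [180.0, 0.0, 174.9]
contact_force: [-0.3, -0.2, -4.0]
gripper_width: 0.0598
gripper_force: 29.9
[ 0.37122939 -0.01098426  0.0021028 ] [ 0.35747256 -0.00146853 -0.00127642]
```

```bash

python3 -m pendant '[[[0,0,0.08,0,0,0,-1],[0,0,0.08,0,0,0,-1],[0,0,0.04,0,0,0,-1],[0,0,0.03,0,0,0,-1],[0,0,0,0,0,0,-1],[0,0,0,0,0,0,-1],[0,0,0,0,0,0,-1],[0,0,0,0,0,0,-1]]]'
python3 -m pendant '[[[0,0,0.05,0,0,0,-1],[0,0,0.05,0,0,0,-1],[0,0,0,0,0,0,-1],[0,0,0,0,0,0,-1],[0,0,0,0,0,0,-1],[0,0,0,0,0,0,-1],[0,0,0,0,0,0,-1],[0,0,0,0,0,0,-1]]]'
```

```text
time_s: 19.4
tcp_pos: [0.4531, 0.0233, 0.1036]
eef_rot: [180.0, 0.0, 174.9]
contact_force: [-1.0, 0.3, -3.1]
gripper_width: 0.0601
gripper_force: 29.9
time_s: 20.2
tcp_pos: [0.4539, 0.0238, 0.1027]
eef_rot: [180.0, 0.1, 174.9]
contact_force: [-3.3, 1.9, 9.0]
gripper_width: 0.0599
gripper_force: 30.0
```

```bash

python3 -m pendant '[[[0,0,0,0,0,0,0.4],[0,0,0,0,0,0,0.5],[0,0,0,0,0,0,0.6],[0,0,0,0,0,0,0.8],[0,0,0,0,0,0,1],[0,0,0,0,0,0,1],[0,0,0,0,0,0,1],[0,0,0,0,0,0,1]]]'
python3 -c "
from ik import *
s=r.get_state()
P=np.array(s['tcp_pos']); q=s['joints']
for t in (0,-10,-20,-30,-40):
    v=ik(P,Rtool(-5.1,t,1),0,starts=[q]); q=v[0] if v else q; print(t,np.round(q))
"
python3 go.py .4565 .0235 .078 -5.1 -40 1
python3 -c "
from h import *
cap('scene','s2'); z=np.load('s2.npz'); cv2.imwrite('pics/s2c.png',cv2.resize(z['frame'][150:350,150:450],None,fx=2.5,fy=2.5))"
```

```text
time_s: 21.0
tcp_pos: [0.453, 0.0233, 0.1015]
eef_rot: [-180.0, -0.0, 174.9]
contact_force: [0.4, -0.0, 0.9]
gripper_width: 0.0875
gripper_force: 0.0
0 [  28.    9.  -38.    0.  -44. -123.]
-10 [  24.   15.  -28.   -6.  -56. -115.]
-20 [  20.   21.  -20.   -9.  -68. -111.]
-30 [  18.   27.  -13.  -12.  -78. -108.]
-40 [  16.   33.   -7.  -13.  -88. -106.]
t 21.0 F [ 0.4 -0.   0.9] q [  28.    9.  -38.    0.  -44. -123.] rot units [ 0.   10.   -0.01] trans units(new axes) [-0.89  0.03  0.64] (cur axes) [-0.27  0.03  1.06]
```

View pics/s2c.png

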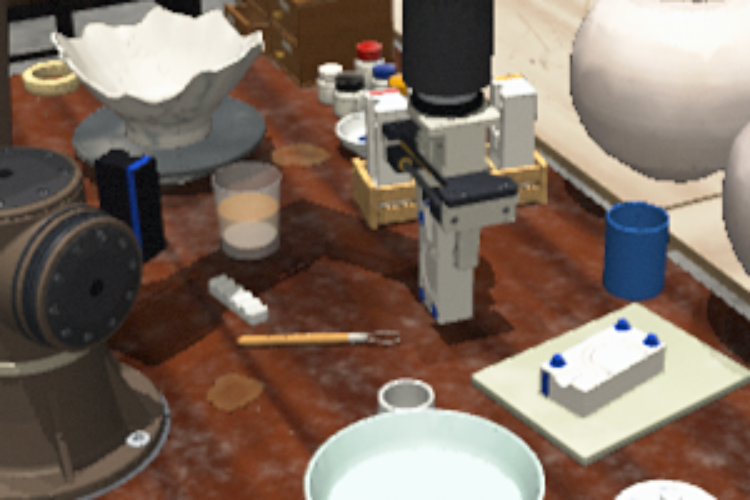

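```bash

python3 -m pendant '[[[0,0,0,0,1,0,1],[0,0,0,0,1,0,1],[0,0,0,0,1,0,1],[0,0,0,0,1,0,1],[0,0,0,0,1,0,1],[0,0,0,0,1,0,1],[0,0,0,0,1,0,1],[0,0,0,0,1,0,1]]]'
python3 -m pendant '[[[0,0,0,0,1,0,1],[0,0,0,0,1,0,1],[-0.3,0,0.2,0,0,0,1],[-0.3,0,0.2,0,0,0,1],[-0.3,0.03,0.24,0,0,0,1],[0,0,0,0,0,0,1],[0,0,0,0,0,0,1],[0,0,0,0,0,0,1]]]'
python3 go.py .4565 .0235 .078 -5.1 -40 1
```

```text
time_s: 21.85
tcp_pos: [0.4533, 0.0233, 0.1016]
eef_rot: [180.0, -32.1, 174.9]
contact_force: [0.4, 0.3, -0.5]
gripper_width: 0.0876
gripper_force: 0.0
time_s: 22.65
tcp_pos: [0.4587, 0.0235, 0.0807]
eef_rot: [180.0, -39.9, 174.9]
contact_force: [-0.5, 0.9, 0.4]
gripper_width: 0.0879
gripper_force: 0.0
t 22.65 F [-0.5  0.9  0.4] q [  16.   35.   -7.  -13.  -87. -106.] rot units [0.   0.02 0.  ] trans units(new axes) [-0.   -0.01  0.03] (cur axes) [-0.   -0.01  0.03]
```

```bash

python3 -m pendant '[[[0,0,0,0,0,0,0.4],[0,0,0,0,0,0,0.3],[0,0,0,0,0,0,0.2],[0,0,0,0,0,0,0.1],[0,0,0,0,0,0,0],[0,0,0,0,0,0,-1],[0,0,0,0,0,0,-1],[0,0,0,0,0,0,-1]]]' 50
python3 -m pendant '[[[0.13,0,-0.15,0,0,0,-1],[0.32,0,-0.38,0,0,0,-1],[0.6,0,-0.77,0,0,0,-1],[0.6,0,-0.77,0,0,0,-1],[0.6,0,-0.77,0,0,0,-1],[0.6,0,-0.77,0,0,0,-1],[0.6,0,-0.77,0,0,0,-1],[0.3,0,-0.38,0,0,0,-1]]]'
python3 - <<'E'
from h import *
d=cap('wrist','w3')
E
python3 log.py; python3 go.py .4565 .0235 .20 -5.1 -40 1
```

```text
time_s: 23.45
tcp_pos: [0.4587, 0.0235, 0.0802]
eef_rot: [180.0, -40.0, 174.9]
contact_force: [0.3, 0.4, 1.3]
gripper_width: 0.0597
gripper_force: 49.9
time_s: 24.25
tcp_pos: [0.4629, 0.023, 0.2033]
eef_rot: [180.0, -39.8, 174.9]
contact_force: [0.1, 0.4, -2.7]
gripper_width: 0.0598
gripper_force: 49.9
t 24.3 F [ 1.1  0.5 -0.6] q [  16.   27.   -1.  -13. -100. -109.] rot units [0.01 0.06 0.01] trans units(new axes) [ 0.13 -0.01  0.22] (cur axes) [ 0.13 -0.01  0.22]
```

View pics/w3.png

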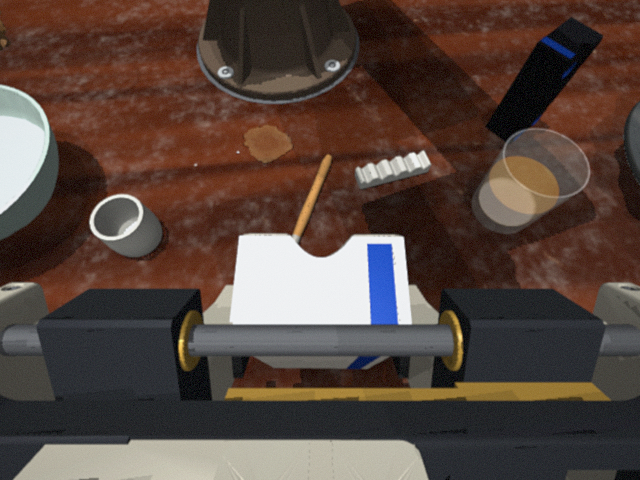

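```bash
cat > mp.py <<'E'
from h import *
z=np.load('w3.npz'); he=vision.capture('wrist')['hand_eye']
P=cloud(z['depth'],z['K'],he); f=z['frame']
reg=P[245:318,240:404].reshape(-1,3); 
m=np.median(reg,0); ok=np.abs(reg-m).max(1)<.05; reg=reg[ok]
for _ in range(3):
    c=reg.mean(0); n=np.linalg.svd(reg-c,full_matrices=False)[2][2]; d=(reg-c)@n; reg=reg[abs(d)<3*d.std()+1e-5]
n*=np.sign(-n[2]); print('mould z in tool',n,'rms',d.std(),'tilt deg',np.degrees(np.arctan2(n[0],-n[2])),'roll',np.degrees(n[1]))
# refine carved edge: intersect rays w/ plane; subpixel rows where brightness drops
g=cv2.cvtColor(f,cv2.COLOR_BGR2GRAY).astype(float)
def ray(u,v):
    K=z['K']; dd=he[:3,:3]@np.array([(u-K[0,2])/K[0,0],-(v-K[1,2])/K[1,1],-1]); o=he[:3,3]; t=((c-o)@n)/(dd@n); return o+t*dd
E=[]
for u in list(range(245,285,4))+list(range(355,366,4))+list(range(394,402,3)):
    col=g[225:250,u]; k=np.argmax(np.diff(col)); E.append(ray(u,225+k+.5))
E=np.array(E); print('edge pts tool x(mm), y,z',np.round(np.median(E,0)*1e3,2), np.round(E[:,0]*1e3,1))
p=np.polyfit(E[:,1],E[:,0],1); print('edge skew deg',np.degrees(np.arctan(p[0])))
for v in (250,265,280):
    row=g[v,215:260]; a=215+np.argmax(np.diff(row))+.5; row=g[v,385:430]; b=385+np.argmin(np.diff(row))+.5; print('sides y mm',ray(a,v)[1]*1e3,ray(b,v)[1]*1e3)
ex=E.mean(0); 
e0=np.array([ex[0],0,ex[2]]) # notch point
mz=np.array([n[0],0,n[2]]);mz/=np.linalg.norm(mz); my=np.array([0,1,0])
print('notch in tool',e0*1e3)
E
python3 mp.py
```

```text
mould z in tool [ 0.64346304 -0.00390979 -0.7654672 ] rms 0.000592388467280059 tilt deg 40.05090494303791 roll -0.22401428881374044
edge pts tool x(mm), y,z [ 45.4  -17.98 -14.26] [45.4 45.4 45.4 45.4 45.7 45.7 45.4 45.4 45.4 45.7 45.4 45.1 45.1 45.4
 45.1 44.8]
edge skew deg -0.4062014576152122
sides y mm -31.129340822435033 28.87531591441629
sides y mm -31.28497549929852 29.018105032237788
sides y mm -31.434947263391354 28.81016496407091
notch in tool [ 45.37246985   0.         -14.35221017]
```

```bash
cat > tgt.py <<'E'
from ik import *
NT=np.array([.0454,0,-.0140]); TAU=40.05
def tcp_for(c,yaw,h,notch_y=0.):
    u=np.array([np.cos(np.radians(yaw)),np.sin(np.radians(yaw)),0]); n=np.r_[c,.046+h]-u*.06
    Rt=Rtool(yaw,90-TAU,1); return n-Rt@NT,Rt
E
cat > sim.py <<'E'
from tgt import *
s=r.get_state(); q=np.array(s['joints']); p0=s['tcp_pos']
pT,_=tcp_for([.5184,-.1884],15.65,.10); print('target tcp',pT)
wp=[(p0,-5.1,-40),(np.r_[p0[:2],.26],-5.1,0),(np.r_[.47,-.1,.26],5,20),(np.r_[pT[:2],.24],15.65,49.95),(pT,15.65,49.95)]
for a,b in zip(wp[:-1],wp[1:]):
    for k in np.linspace(0,1,6)[1:]:
        p=a[0]*(1-k)+b[0]*k; v=ik(p,Rtool(a[1]*(1-k)+b[1]*k,a[2]*(1-k)+b[2]*k,1),0,starts=[q])
        if not v: print('fail',p,k); continue
        dq=np.abs(v[0]-q).max(); q=v[0]
        # link points: wrist centre
        x,Rm=fk(PX,q); w=x-Rm[:,2]*.356
        print(np.round(p,3),np.round(q),'dq',round(dq),'wrist',np.round(w,2))
E
python3 sim.py
```

```text
target tcp [ 0.49907372 -0.19381418  0.17174456]
[0.463 0.023 0.214] [  17.   22.   -4.  -12.  -94. -110.] dq 6 wrist [0.65 0.01 0.52]
[0.463 0.023 0.226] [  19.   16.   -9.  -10.  -87. -112.] dq 6 wrist [0.61 0.01 0.55]
[0.463 0.023 0.237] [  21.   11.  -13.   -7.  -80. -114.] dq 7 wrist [0.56 0.01 0.58]
[0.463 0.023 0.249] [  24.    5.  -18.   -4.  -74. -118.] dq 7 wrist [0.51 0.02 0.6 ]
[0.463 0.023 0.26 ] [  27.   -0.  -24.   -0.  -67. -122.] dq 7 wrist [0.46 0.02 0.62]
[ 0.464 -0.002  0.26 ] [  26.   -3.  -27.    2.  -62. -120.] dq 4 wrist [ 0.44 -0.    0.62]
[ 0.466 -0.026  0.26 ] [  24.   -5.  -30.    4.  -58. -117.] dq 5 wrist [ 0.42 -0.03  0.61]
[ 0.467 -0.051  0.26 ] [  21.   -7.  -33.    5.  -53. -113.] dq 5 wrist [ 0.39 -0.05  0.61]
[ 0.469 -0.075  0.26 ] [  18.   -9.  -36.    5.  -48. -108.] dq 5 wrist [ 0.37 -0.08  0.6 ]
[ 0.47 -0.1   0.26] [  14.  -10.  -37.    4.  -43. -102.] dq 7 wrist [ 0.35 -0.11  0.59]
[ 0.476 -0.119  0.256] [ 10. -12. -40.   2. -36. -94.] dq 8 wrist [ 0.32 -0.14  0.58]
[ 0.482 -0.138  0.252] [  5. -11. -40.  -5. -30. -82.] dq 13 wrist [ 0.3  -0.17  0.55]
[ 0.487 -0.156  0.248] [ -4. -10. -36. -20. -28. -60.] dq 22 wrist [ 0.27 -0.2   0.53]
[ 0.493 -0.175  0.244] [-17.  -6. -30. -40. -34. -32.] dq 28 wrist [ 0.25 -0.23  0.5 ]
[ 0.499 -0.194  0.24 ] [-31.  -2. -26. -56. -42.  -8.] dq 23 wrist [ 0.24 -0.27  0.47]
[ 0.499 -0.194  0.226] [-32.  -1. -26. -57. -42.  -6.] dq 3 wrist [ 0.24 -0.27  0.46]
[ 0.499 -0.194  0.213] [-33.   1. -27. -59. -42.  -3.] dq 3 wrist [ 0.24 -0.27  0.44]
[ 0.499 -0.194  0.199] [-33.   2. -27. -61. -41.   0.] dq 3 wrist [ 0.24 -0.27  0.43]
[ 0.499 -0.194  0.185] [-34.   3. -27. -63. -41.   3.] dq 3 wrist [ 0.24 -0.27  0.41]
[ 0.499 -0.194  0.172] [-35.   5. -28. -65. -41.   7.] dq 3 wrist [ 0.24 -0.27  0.4 ]
```

```bash

python3 -m pendant '[[[0,0,0,0,-0.5,0,-1],[0,0,0,0,-1,0,-1],[0,0,0,0,-1,0,-1],[0,0,0,0,-1,0,-1],[0,0,0,0,-1,0,-1],[0,0,0,0,-1,0,-1],[0,0,0,0,-1,0,-1],[0,0,0,0,-1,0,-1]]]'
python3 -m pendant '[[[0,0,0,0,-1,0,-1],[0,0,0,0,-1,0,-1],[0,0,0,0,-0.5,0,-1],[0,-0.5,-0.6,0,0,0,-1],[0,-1,-0.8,0,0,0,-1],[0,-1,-0.8,0,0,0,-1],[0,-1,-0.4,0,0,0,-1],[0,-1,0,0,0,0,-1]]]'
python3 go.py .47 -.1 .257 5 20 1
```

```text
time_s: 25.15
tcp_pos: [0.4615, 0.0229, 0.2004]
eef_rot: [-180.0, -10.0, 174.9]
contact_force: [-0.7, -0.0, -3.8]
gripper_width: 0.0598
gripper_force: 49.9
time_s: 25.95
tcp_pos: [0.4544, -0.0677, 0.2546]
eef_rot: [180.0, -0.0, 174.9]
contact_force: [0.3, -0.3, -3.9]
gripper_width: 0.06
gripper_force: 49.9
t 25.95 F [ 0.3 -0.3 -3.9] q [  16.   -1.  -25.   -0.  -66. -111.] rot units [-0.44 -4.99 -2.5 ] trans units(new axes) [-0.64 -1.68 -0.04] (cur axes) [-0.87 -1.55 -0.26]
```

```bash

python3 -m pendant '[[[-0.2,-0.4,-0.1,-0.09,-1,-0.5,-1],[-0.2,-0.4,-0.1,-0.09,-1,-0.5,-1],[-0.2,-0.4,-0.1,-0.09,-1,-0.5,-1],[-0.2,-0.4,0,-0.09,-1,-0.5,-1],[0,0,0,-0.09,-1,-0.5,-1],[0,0,0,0,0,0,-1],[0,0,0,0,0,0,-1],[0,0,0,0,0,0,-1]]]'
python3 go.py .50 -.194 .245 15.65 49.95 1
```

```text
time_s: 26.75
tcp_pos: [0.4689, -0.0992, 0.261]
eef_rot: [180.0, 19.9, -175.1]
contact_force: [0.2, -0.1, -4.8]
gripper_width: 0.0599
gripper_force: 49.9
t 26.75 F [ 0.2 -0.1 -4.8] q [  14.  -11.  -37.    4.  -44. -102.] rot units [-1.55 -7.48 -2.22] trans units(new axes) [ 0.47 -4.98  0.53] (cur axes) [-0.73 -4.88  1.01]
```

```bash

python3 -m pendant '[[[-0.03,-0.31,0.06,-0.097,-0.4675,-0.139,-1],[-0.03,-0.31,0.06,-0.097,-0.4675,-0.139,-1],[-0.03,-0.31,0.06,-0.097,-0.4675,-0.139,-1],[-0.02,-0.31,0.06,-0.097,-0.4675,-0.139,-1],[-0.02,-0.31,0.05,-0.097,-0.4675,-0.139,-1],[-0.01,-0.31,0.05,-0.097,-0.4675,-0.139,-1],[-0.01,-0.31,0.05,-0.097,-0.4675,-0.139,-1],[0,-0.31,0.05,-0.097,-0.4675,-0.139,-1]]]'
python3 -m pendant '[[[0,-0.31,0.05,-0.097,-0.4675,-0.139,-1],[0.01,-0.31,0.05,-0.097,-0.4675,-0.139,-1],[0.01,-0.31,0.05,-0.097,-0.4675,-0.139,-1],[0.02,-0.31,0.04,-0.097,-0.4675,-0.139,-1],[0.02,-0.31,0.04,-0.097,-0.4675,-0.139,-1],[0.03,-0.31,0.03,-0.097,-0.4675,-0.139,-1],[0.03,-0.31,0.03,-0.097,-0.4675,-0.139,-1],[0.03,-0.31,0.03,-0.097,-0.4675,-0.139,-1]]]'
python3 go.py .50 -.194 .175 15.65 49.95 1
python3 -c "
from h import *
cap('wrist','w4')"
```

```text
time_s: 27.55
tcp_pos: [0.4819, -0.1474, 0.2534]
eef_rot: [179.1, 35.0, -170.1]
contact_force: [-0.7, -0.5, -2.9]
gripper_width: 0.0597
gripper_force: 49.9
time_s: 28.35
tcp_pos: [0.4952, -0.1961, 0.2464]
eef_rot: [-180.0, 50.1, -164.2]
contact_force: [-0.4, 0.4, -4.3]
gripper_width: 0.0596
gripper_force: 49.9
t 28.35 F [-0.4  0.4 -4.3] q [-32.  -3. -25. -55. -43.  -9.] rot units [0.03 0.04 0.03] trans units(new axes) [2.57 0.04 2.35] (cur axes) [2.57 0.04 2.34]
```

View pics/w4.png

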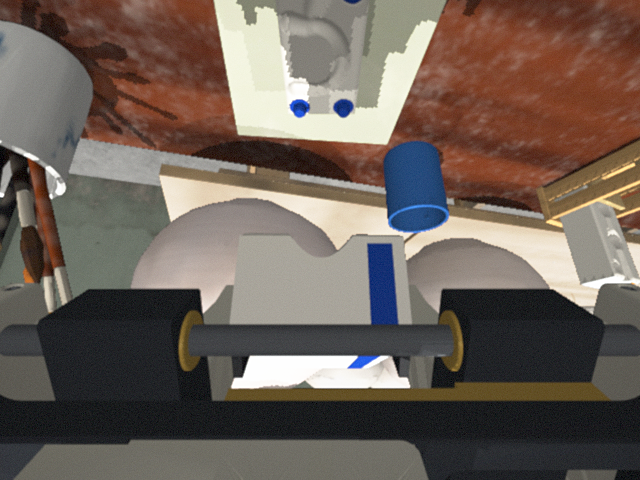

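```bash
cat > pegs.py <<'E'
from h import *; import sys
def pegs(name,vmax=200,zh=None):
    z=np.load(name+'.npz'); f=z['frame']; K=z['K']; T=z['c2w']; P=cloud(z['depth'],K,T)
    hs=cv2.cvtColor(f,cv2.COLOR_BGR2HSV); k=((hs[...,0]>105)&(hs[...,0]<128)&(hs[...,1]>150)&(hs[...,2]>50)).astype(np.uint8); k[vmax:]=0
    n,l,st,ce=cv2.connectedComponentsWithStats(k)
    for i in range(1,n):
        if not 25<st[i][4]<1500: continue
        q=P[l==i]; 
        top=q[(q[:,2]>np.percentile(q[:,2],60))]
        # ray through top of blob etc.
        print(name,st[i],np.round(ce[i],1),'median',np.round(np.median(q,0),4),'zmax',np.round(np.percentile(q[:,2],[10,50,90]),4),'topmed',np.round(np.median(top,0),4))
if __name__=='__main__': pegs(sys.argv[1],int(sys.argv[2]))
E
python3 pegs.py w4 140
python3 -m pendant '[[[0.3,0,0,0,0,0,-1],[0.7,0,-0.3,0,0,0,-1],[1,0,-0.45,0,0,0,-1],[1,0,-0.45,0,0,0,-1],[1,0,-0.45,0,0,0,-1],[0.7,0,-0.3,0,0,0,-1],[0.3,0,0,0,0,0,-1],[0,0,0,0,0,0,-1]]]'
python3 -c "
from h import *
cap('wrist','w5')"; python3 pegs.py w5 230
```

```text
w4 [346   0  13   3  29] [352.3   0.8] median [ 0.4707 -0.1841  0.0544] zmax [0.0532 0.0544 0.0549] topmed [ 0.4707 -0.184   0.0547]
w4 [290 100  19  17 234] [299.4 107.4] median [ 0.567  -0.1957  0.0491] zmax [0.0459 0.0491 0.0544] topmed [ 0.5678 -0.1955  0.0538]
w4 [334 100  19  17 229] [343.  107.3] median [ 0.5568 -0.16    0.0492] zmax [0.046  0.0492 0.0542] topmed [ 0.5577 -0.1591  0.0536]
time_s: 29.2
tcp_pos: [0.4034, -0.221, 0.194]
eef_rot: [179.9, 50.0, -164.4]
contact_force: [-0.3, 0.1, -3.5]
gripper_width: 0.0597
gripper_force: 49.9
w5 [342 113  10  26 240] [346.6 125.3] median [ 0.4538 -0.1864  0.0271] zmax [0.0173 0.0271 0.0382] topmed [ 0.4536 -0.1864  0.0356]
w5 [334 150  20  16 235] [343.7 156.8] median [ 0.4644 -0.1859  0.0491] zmax [0.0459 0.0491 0.0543] topmed [ 0.4651 -0.1853  0.0538]
w5 [295 210  15  13 118] [302.3 214.8] median [ 0.5667 -0.1957  0.0495] zmax [0.0462 0.0495 0.0543] topmed [ 0.5673 -0.1956  0.0539]
w5 [331 210  15  12 114] [338.  214.6] median [ 0.5566 -0.1598  0.0498] zmax [0.0461 0.0498 0.0542] topmed [ 0.5574 -0.1593  0.0535]
w5 [376 219  46  11 383] [399.6 224.8] median [ 0.6308 -0.0456  0.0091] zmax [0.0034 0.0091 0.0158] topmed [ 0.6294 -0.0431  0.014 ]
```

View pics/w5.png

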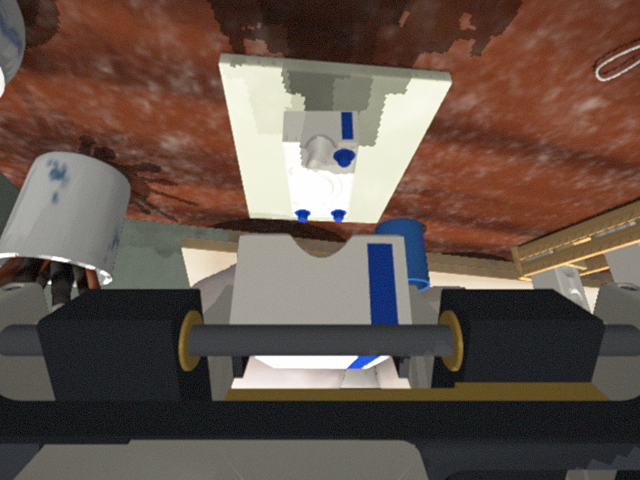

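```bash
cat > fitl.py <<'E'
from tgt import *
PEG=np.array([[-46,19],[50,19],[50,-19]])/1e3
a=np.linspace(0,2*np.pi,48,endpoint=False)
def model(p):  # cx,cy,yaw
    y=np.radians(p[2]); M=np.array([[np.cos(y),-np.sin(y)],[np.sin(y),np.cos(y)]]); out=[]
    for g in PEG:
        c=M@g+p[:2]; pts=[]
        for rr,zz in((.0055,.046),(.0055,.0528),(.0043,.054)): pts.append(np.c_[c[0]+rr*np.cos(a),c[1]+rr*np.sin(a),np.full(48,zz)])
        out.append(np.vstack(pts))
    return out
def cent(pts,K,c2w):
    w=np.linalg.inv(c2w); X=pts@w[:3,:3].T+w[:3,3]; u=K[0,0]*X[:,0]/-X[:,2]+K[0,2]; v=K[1,1]*-X[:,1]/-X[:,2]+K[1,2]
    h=cv2.convexHull(np.c_[u,v].astype(np.float32)); m=cv2.moments(h); return np.array([m['m10']/m['m00'],m['m01']/m['m00']])
obs={'w4':[(1,(343.0,107.3)),(2,(299.4,107.4))],'w5':[(0,(343.7,156.8)),(1,(338.,214.6)),(2,(302.3,214.8))],'top0':[(0,(421.91,216.91)),(1,(409.09,178.09)),(2,(424.86,173.81))]}
Z={n:np.load(n+'.npz') for n in obs}
def fitn(ns):
    def f(p): 
        m=model(p); return np.concatenate([cent(m[i],Z[n]['K'],Z[n]['c2w'])-o for n in ns for i,o in obs[n]])
    s=least_squares(f,[.517,-.19,15.6],x_scale=[.01,.01,1],diff_step=1e-4); print(ns,np.round(s.x,4),'res px',np.round(s.fun,2)); return s.x
for ns in (['w4'],['w5'],['w4','w5'],['top0']): p=fitn(ns)
p=fitn(['w4','w5'])
u=np.array([np.cos(np.radians(p[2])),np.sin(np.radians(p[2])),0])
NTm=np.array([.04537,-.00115,-.0142])
for h in (.03,.012,.009,0):
    Rt=Rtool(p[2],90-TAU,1); n=np.r_[p[:2],.046+h]-u*.06; print(h,'TCP target',np.round(n-Rt@NTm,4),'tool yaw',p[2]-180)
E
python3 fitl.py
```

```text
['w4'] [ 0.515  -0.1912 15.9424] res px [ 0.29  0.02 -0.29  0.02]
['w5'] [ 0.515  -0.1911 15.7705] res px [-0.02  0.12  0.19 -0.03 -0.16 -0.14]
['w4', 'w5'] [ 0.515  -0.1911 15.8046] res px [ 0.25  0.07 -0.32 -0.01 -0.03  0.1   0.23 -0.04 -0.11 -0.14]
['top0'] [ 0.5177 -0.1886 15.4949] res px [-0.02  0.01  0.13  0.01 -0.11 -0.02]
['w4', 'w5'] [ 0.515  -0.1911 15.8046] res px [ 0.25  0.07 -0.32 -0.01 -0.03  0.1   0.23 -0.04 -0.11 -0.14]
0.03 TCP target [ 0.4955 -0.1954  0.1016] tool yaw -164.19535797563447
0.012 TCP target [ 0.4955 -0.1954  0.0836] tool yaw -164.19535797563447
0.009 TCP target [ 0.4955 -0.1954  0.0806] tool yaw -164.19535797563447
0 TCP target [ 0.4955 -0.1954  0.0716] tool yaw -164.19535797563447
```

```bash
cat > gt.py <<'E'
from tgt import *; import sys
a=list(map(float,sys.argv[1:])); s=r.get_state(); Rc=R.from_euler('xyz',s['eef_rot'],degrees=True).as_matrix(); Rt=Rtool(a[3],90-TAU,1)
print('t',s['time_s'],'rot',np.round(np.degrees(R.from_matrix(Rc.T@Rt).as_rotvec())/4,2),'trans',np.round(Rt.T@(np.array(a[:3])-s['tcp_pos'])/.02,2),'F',np.round(s['contact_force'],1),'M',np.round(s['moment'],2))
E
python3 gt.py .4955 -.1954 .150 15.6; python3 gt.py .4955 -.1954 .094 15.6
python3 -m pendant '[[[-0.1,0,0.15,0,0,0,-1],[-0.3,0,0.4,0,0,0,-1],[-0.5,0,0.65,0,0,0,-1],[-0.5,0,0.65,0,0,0,-1],[-0.5,0,0.65,0,0,0,-1],[-0.5,0,0.65,0,0,0,-1],[-0.5,0,0.65,0,0,0,-1],[0,0,0,0,0,0,-1]]]'
python3 gt.py .4955 -.1954 .094 15.6
```

```text
t 29.25 rot [0.02 0.02 0.01] trans [-1.35  0.    5.07] F [ 0.4 -0.8 -3.8] M [-0.94  3.28 -0.05]
t 29.25 rot [0.02 0.02 0.01] trans [0.79 0.   6.88] F [ 0.4 -0.8 -3.8] M [-0.94  3.28 -0.05]
time_s: 30.05
tcp_pos: [0.4981, -0.1935, 0.1909]
eef_rot: [180.0, 50.1, -164.2]
contact_force: [-0.4, 0.0, -2.9]
gripper_width: 0.0598
gripper_force: 49.9
t 30.05 rot [0.05 0.04 0.04] trans [ 3.8  -0.06  3.  ] F [-0.4  0.  -2.9] M [-0.93  3.44  0.01]
```

```bash

python3 -m pendant '[[[0.3,0,0.2,0,0,0,-1],[0.65,-0.03,0.5,0.05,0.04,0.04,-1],[0.65,-0.03,0.5,0,0,0,-1],[0.65,0,0.5,0,0,0,-1],[0.65,0,0.5,0,0,0,-1],[0.6,0,0.5,0,0,0,-1],[0.3,0,0.3,0,0,0,-1],[0,0,0,0,0,0,-1]]]'
python3 -m pendant '[[[0,0,0,0,0,0,-1],[0,0,0,0,0,0,-1],[0,0,0,0,0,0,-1],[0,0,0,0,0,0,-1],[0,0,0,0,0,0,-1],[0,0,0,0,0,0,-1],[0,0,0,0,0,0,-1],[0,0,0,0,0,0,-1]]]'
python3 gt.py .4955 -.1954 .0826 15.6
python3 - <<'E'
from h import *
cap('wrist','w6'); cap('scene','s6'); cap('top','t6')
E
python3 - <<'E'
import cv2,numpy as np
a=cv2.imread('pics/s6.png')[255:345,330:440]; b=cv2.imread('pics/w6.png')[0:260,200:440]
a=cv2.resize(a,None,fx=4,fy=4,interpolation=cv2.INTER_CUBIC); b=cv2.resize(b,(332,360))
cv2.imwrite('pics/v6.png',np.hstack([a,b]))
E
```

```text
time_s: 30.85
tcp_pos: [0.4923, -0.197, 0.0918]
eef_rot: [179.8, 49.8, -164.8]
contact_force: [-0.8, -0.4, -3.6]
gripper_width: 0.0597
gripper_force: 49.9
time_s: 31.65
tcp_pos: [0.4931, -0.1969, 0.0937]
eef_rot: [-180.0, 49.9, -164.5]
contact_force: [0.4, 0.0, -2.8]
gripper_width: 0.0597
gripper_force: 49.9
t 31.65 rot [-0.03 -0.01 -0.02] trans [0.34 0.04 0.46] F [ 0.4  0.  -2.8] M [-0.91  3.38  0.01]
```

View pics/v6.png

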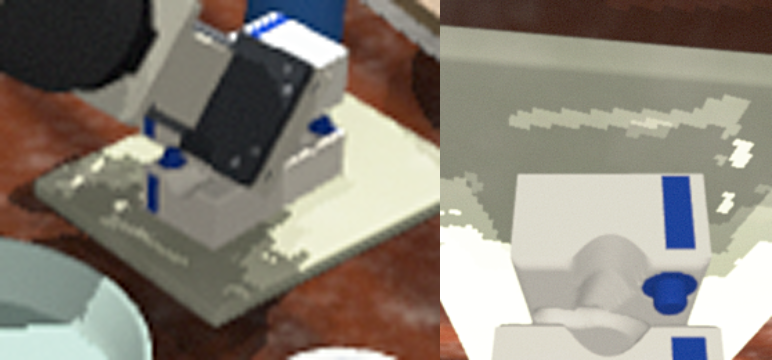

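```bash
cat > f6.py <<'E'
import io,contextlib
with contextlib.redirect_stdout(io.StringIO()):
    from fitl import *
z=np.load('w6.npz'); f=z['frame']; hs=cv2.cvtColor(f,cv2.COLOR_BGR2HSV); k=((hs[...,0]>105)&(hs[...,0]<128)&(hs[...,1]>150)&(hs[...,2]>30)).astype(np.uint8); k[245:]=0; k[:190]=0
n,l,st,ce=cv2.connectedComponentsWithStats(k)
for i in range(1,n):
    if st[i][4]>30: print(st[i],ce[i],np.median(cloud(z['depth'],z['K'],z['c2w'])[l==i],0))
print('pred centroid',cent(model(p)[0],z['K'],z['c2w']))
for dx,dy in((.001,0),(0,.001)): print(dx,dy,cent(model(p+[dx,dy,0])[0],z['K'],z['c2w']))
# same check of upper edge in w6 (notch edge rows) vs w3
g=cv2.cvtColor(f,cv2.COLOR_BGR2GRAY).astype(float)
for u in (246,262,275,355,362,398): col=g[228:246,u]; print(u,228+np.argmax(np.abs(np.diff(col))), end=' ')
row=g[265]; print('sides',215+np.argmax(np.abs(np.diff(row[215:260]))),385+np.argmax(np.abs(np.diff(row[385:430]))))
# lower end face sides at rows
for v in (140,150,160,170): row=g[v]; print(v,[int(i) for i in np.where(np.abs(np.diff(row[230:430]))>12)[0]+230])
n0=np.r_[p[:2],0]-u_ if False else None
y=np.radians(p[2]); M=np.array([[np.cos(y),-np.sin(y)],[np.sin(y),np.cos(y)]]); w=np.linalg.inv(z['c2w'])
for a_ in ((-.06,.03,.046),(-.06,-.03,.046),(-.06,.03,.012),(-.06,-.03,.012)):
    X=w[:3,:3]@np.r_[M@np.array(a_[:2])+p[:2],a_[2]]+w[:3,3]; print(a_,np.round([z['K'][0,0]*X[0]/-X[2]+z['K'][0,2],z['K'][1,1]*X[1]/X[2]+z['K'][1,2]],1))
cv2.imwrite('pics/c6.png',f[110:250,230:430])
E
python3 f6.py
```

```text
[347 197  38  30 790] [365.79240506 210.01518987] [ 0.46427462 -0.18600868  0.04921904]
pred centroid [366.00009922 210.29734615]
0.001 0 [365.12006486 211.38727313]
0 0.001 [368.14680469 210.59909036]
246 233 262 233 275 235 355 236 362 235 398 235 sides 223 393
140 [253, 254, 359, 360, 361, 379, 380, 381, 390, 391, 392, 402, 403, 404, 412, 413]
150 [230, 252, 253, 359, 360, 361, 362, 380, 381, 382, 391, 392, 393, 399, 400, 401, 408, 409, 410, 417, 427]
160 [237, 238, 251, 252, 360, 361, 362, 381, 382, 383, 392, 393, 394, 418, 419]
170 [230, 240, 250, 251, 361, 362, 363, 382, 383, 384, 393, 394, 409, 410]
(-0.06, 0.03, 0.046) [397.  185.4]
(-0.06, -0.03, 0.046) [247.4 186. ]
(-0.06, 0.03, 0.012) [390. 120.]
(-0.06, -0.03, 0.012) [253.9 120.6]
```

```bash

python3 -m pendant '[[[0.07,0.02,0.09,-0.03,-0.01,-0.02,-1],[0.07,0.02,0.1,0,0,0,-1],[0.07,0,0.1,0,0,0,-1],[0.07,0,0.1,0,0,0,-1],[0.06,0,0.07,0,0,0,-1],[0,0,0,0,0,0,-1],[0,0,0,0,0,0,-1],[0,0,0,0,0,0,-1]]]'
python3 gt.py .4955 -.1954 .0801 15.6
```

```text
time_s: 32.6
tcp_pos: [0.4955, -0.1954, 0.0826]
eef_rot: [180.0, 50.0, -164.4]
contact_force: [0.6, -0.4, -3.5]
gripper_width: 0.0598
gripper_force: 49.9
t 32.6 rot [ 0.  0. -0.] trans [0.1  0.   0.08] F [ 0.6 -0.4 -3.5] M [-0.93  3.36 -0.02]
```

Exactly on target, no contact. Descend gently in 1 mm steps.

```bash

python3 -m pendant '[[[0.038,0,0.032,0,0,0,-1],[0.038,0,0.032,0,0,0,-1],[0.038,0,0.032,0,0,0,-1],[0,0,0,0,0,0,-1],[0,0,0,0,0,0,-1],[0,0,0,0,0,0,-1],[0,0,0,0,0,0,-1],[0,0,0,0,0,0,-1]]]'
python3 gt.py .4955 -.1954 .0786 15.6
python3 -m pendant '[[[0.019,0,0.016,0,0,0,-1],[0.019,0,0.016,0,0,0,-1],[0,0,0,0,0,0,-1],[0,0,0,0,0,0,-1],[0,0,0,0,0,0,-1],[0,0,0,0,0,0,-1],[0,0,0,0,0,0,-1],[0,0,0,0,0,0,-1]]]'
python3 gt.py .4955 -.1954 .0776 15.6
```

```text
time_s: 33.4
tcp_pos: [0.4958, -0.1954, 0.0803]
eef_rot: [-180.0, 50.0, -164.4]
contact_force: [-4.8, -0.2, 7.0]
gripper_width: 0.0596
gripper_force: 49.9
t 33.4 rot [0.   0.02 0.01] trans [0.07 0.01 0.05] F [-4.8 -0.2  7. ] M [-0.2   1.66  0.29]
time_s: 34.2
tcp_pos: [0.4958, -0.1955, 0.08]
eef_rot: [-179.9, 50.1, -164.3]
contact_force: [-9.6, -1.0, 12.7]
gripper_width: 0.0599
gripper_force: 49.9
t 34.2 rot [0.   0.03 0.02] trans [0.1  0.01 0.07] F [-9.6 -1.  12.7] M [0.32 0.62 0.56]
```

```bash

python3 -m pendant '[[[-0.077,0,-0.064,0,0,0,-1],[0.039,0,-0.046,0,0,0,-1],[0,0,0,0,0,0,-1],[0,0,0,0,0,0,-1],[0.038,0,0.032,0,0,0,-1],[0.038,0,0.032,0,0,0,-1],[0,0,0,0,0,0,-1],[0,0,0,0,0,0,-1]]]'
python3 gt.py .4955 -.1954 .0776 15.6
python3 -m pendant '[[[0.019,0,0.016,0,0,0,-1],[0.019,0,0.016,0,0,0,-1],[0,0,0,0,0,0,-1],[0,0,0,0,0,0,-1],[0,0,0,0,0,0,-1],[0,0,0,0,0,0,-1],[0,0,0,0,0,0,-1],[0,0,0,0,0,0,-1]]]'
python3 gt.py .4955 -.1954 .0776 15.6
```

```text
time_s: 35.0
tcp_pos: [0.4947, -0.1959, 0.0802]
eef_rot: [-179.9, 50.1, -164.3]
contact_force: [-11.0, -1.5, 18.4]
gripper_width: 0.0599
gripper_force: 49.9
t 35.0 rot [0.   0.04 0.02] trans [0.07 0.01 0.12] F [-11.   -1.5  18.4] M [ 0.4  -0.03  0.37]
time_s: 35.8
tcp_pos: [0.4947, -0.1959, 0.08]
eef_rot: [-179.9, 50.2, -164.2]
contact_force: [-17.8, -2.8, 26.7]
gripper_width: 0.0595
gripper_force: 49.9
t 35.8 rot [0.   0.05 0.03] trans [0.06 0.01 0.11] F [-17.8  -2.8  26.7] M [ 1.07 -1.03  0.69]
```

```bash

python3 -m pendant '[[[-0.1,0,-0.08,0,0,0,-1],[-0.3,0,-0.25,0,0,0,-1],[-0.3,0,-0.25,0,0,0,-1],[0,0,0,0,0,0,-1],[0,0,0,0,0,0,-1],[0,0,0,0,0,0,-1],[0,0,0,0,0,0,-1],[0,0,0,0,0,0,-1]]]'
cat > an.py <<'E'
import io,contextlib,sys
with contextlib.redirect_stdout(io.StringIO()):
    from fitl import *
nm=sys.argv[1]
d=cap('wrist',nm+'w'); e_=cap('scene',nm+'s'); s=r.get_state(); he=d['hand_eye']
z=np.load(nm+'w.npz'); f=z['frame']; K=z['K']
P=cloud(z['depth'],K,he); reg=P[248:316,245:360].reshape(-1,3); m=np.median(reg,0); reg=reg[np.abs(reg-m).max(1)<.06]
for _ in range(3):
    c=reg.mean(0); n=np.linalg.svd(reg-c,full_matrices=False)[2][2]; dd=(reg-c)@n; reg=reg[abs(dd)<3*dd.std()+1e-5]
n*=np.sign(-n[2]); print('tilt',np.degrees(np.arctan2(n[0],-n[2])),'roll',np.degrees(n[1]),'centre dist',c@n)
hs=cv2.cvtColor(f,cv2.COLOR_BGR2HSV); k=((hs[...,0]>105)&(hs[...,0]<128)&(hs[...,1]>150)&(hs[...,2]>30)).astype(np.uint8); k[236:]=0
nn,l,st,ce=cv2.connectedComponentsWithStats(k)
for i in range(1,nn):
    if st[i][4]>60: print('blob',st[i],ce[i])
print('pred peg0',cent(model(p)[0],K,z['c2w']),'p',p)
T=np.eye(4);T[:3,:3]=R.from_euler('xyz',s['eef_rot'],degrees=True).as_matrix();T[:3,3]=s['tcp_pos']
zz=np.load(nm+'s.npz'); W=cloud(zz['depth'],zz['K'],zz['c2w']).reshape(-1,3); L=(W-T[:3,3])@T[:3,:3]
for a0,b0 in((-.06,-.027),(.027,.06)):
    m=(L[:,1]>a0)&(L[:,1]<b0)&(abs(L[:,0])<.035)&(L[:,2]>-.01)&(L[:,2]<.035); q=L[m]; w=W[m]
    g=zz['frame'].reshape(-1,3)[m].max(1)
    q=q[g<110]; w=w[g<110]
    if len(q): print('finger tool-frame x,y,z pct mm',np.round(np.percentile(q,[2,50,98],axis=0)*1e3,1).tolist(),'lowest world z',np.percentile(w[:,2],[1,3]),len(q))
E
python3 an.py a7
```

```text
time_s: 36.6
tcp_pos: [0.4943, -0.1957, 0.0953]
eef_rot: [179.9, 49.9, -164.5]
contact_force: [0.1, -0.2, -3.7]
gripper_width: 0.0602
gripper_force: 49.9
tilt 40.03331682417519 roll 0.0138183861083281 centre dist 0.040458005776520256
blob [359 123  23  51 976] [369.89754098 148.34221311]
blob [345 192  39  30 811] [363.89272503 205.12453761]
pred peg0 [364.24183235 205.33010125] p [ 0.51496439 -0.19106701 15.80464202]
```

```bash
cat > cal.py <<'E'
import io,contextlib
with contextlib.redirect_stdout(io.StringIO()):
    from fitl import *
he=vision.capture('wrist')['hand_eye']
names=['w4','w5','w6','a7w']
for n in names+['w3']:
    if n not in Z: Z[n]=np.load(n+'.npz')
obs['w6']=[(0,(365.79,210.02))]; obs['a7w']=[(0,(363.89,205.12))]
K=Z['w3']['K']
# sub-pixel mould edges in w3
g=cv2.GaussianBlur(cv2.cvtColor(Z['w3']['frame'],cv2.COLOR_BGR2GRAY),(3,3),0).astype(float)
def sub(a):
    d=np.abs(np.diff(a)); k=int(np.clip(np.argmax(d),1,len(d)-2)); den=d[k-1]-2*d[k]+d[k+1]; return k+.5+(0.5*(d[k-1]-d[k+1])/den if den else 0)
top=np.array([(u,228+sub(g[228:246,u])) for u in list(range(244,290,3))+list(range(352,366,3))+list(range(396,403,3))])
lef=np.array([(222+sub(g[v,222:252]),v) for v in range(245,285,3)]); rig=np.array([(392+sub(g[v,392:422]),v) for v in range(245,285,3)])
pt=np.polyfit(top[:,0],top[:,1],1); print('edge slope deg',np.degrees(np.arctan(pt[0])),'resid',np.std(top[:,1]-np.polyval(pt,top[:,0])).round(2))
pl=np.polyfit(lef[:,1],lef[:,0],1); pr=np.polyfit(rig[:,1],rig[:,0],1); print('left',pl,np.std(lef[:,0]-np.polyval(pl,lef[:,1])).round(2),'right',pr,np.std(rig[:,0]-np.polyval(pr,rig[:,1])).round(2))
def inter(p_):
    v=236.
    for _ in range(20): u=np.polyval(p_,v); v=np.polyval(pt,u)
    return np.array([u,v])
cl,cr=inter(pl),inter(pr); print('corners',cl,cr)
cl2=np.array([np.polyval(pl,280),280]);cr2=np.array([np.polyval(pr,280),280])
t=np.radians(40); mz=np.array([np.sin(t),0,-np.cos(t)]); mxn=np.array([np.cos(t),0,np.sin(t)]) # mould z, mould -x in tool
def proj(X,H): # tool pts -> px
    w=np.linalg.inv(H); c=w[:3,:3]@X+w[:3,3]; return np.array([K[0,0]*c[0]/-c[2]+K[0,2],K[1,1]*c[1]/c[2]+K[1,2]])
def f(v):
    dr,dt,pp,mo=v[:3],v[3:6],v[6:9],v[9:11]
    H=he.copy(); H[:3,:3]=he[:3,:3]@R.from_rotvec(dr).as_matrix(); H[:3,3]+=dt; D=H@np.linalg.inv(he); m=model(pp); out=[]
    for n in names:
        tw=Z[n]['c2w']@np.linalg.inv(he); c2=tw@H
        out+=[cent(m[i],K,c2)-o for i,o in obs[n]]
    gp=np.array([0,0,.003])
    nt=gp+mxn*(.024+mo[0])+mz*(.042+mo[1])
    a_,b_=proj(nt+[0,-.03,0],H),proj(nt+[0,.03,0],H)
    if a_[0]>b_[0]: a_,b_=b_,a_
    out+=[a_-cl,b_-cr]
    pr_=[dr/.005,dt/.0015,[mo[0]/.001,mo[1]/.0005]]
    return np.concatenate([np.concatenate(out)/.3]+[np.ravel(x) for x in pr_])
s=least_squares(f,np.r_[np.zeros(6),p,0,0],x_scale=np.r_[[.01]*3,[.001]*3,.01,.01,1,.001,.001],diff_step=1e-5)
v=s.x; C=np.linalg.inv(s.jac.T@s.jac); sd=np.sqrt(np.diag(C))
print('rot deg',np.degrees(v[:3]).round(2),'trans mm',(v[3:6]*1e3).round(2),'lower',v[6:9].round(4),'sd',sd[6:9].round(4),'mould off',(v[9:]*1e3).round(2)); print(np.round(s.fun[:-8]*.3,2))
u=np.array([np.cos(np.radians(v[8])),np.sin(np.radians(v[8])),0]); Rt=Rtool(v[8],50,1); nt=np.array([0,0,.003])+mxn*(.024+v[9])+mz*(.042+v[10])
print('TCP h=0',np.round(np.r_[v[6:8],.046]-u*.06-Rt@nt,4))
E
python3 cal.py
```

```text
edge slope deg 0.783957784145197 resid 0.49
left [-1.13640267e-01  2.65333002e+02] 0.05 right [9.35856490e-02 3.81345126e+02] 0.06
corners [238.86525111 232.90820932] [403.35263125 235.15897213]
rot deg [ 0.03 -0.1   0.37] trans mm [-0.95  0.79  0.57] lower [ 0.5158 -0.19   15.802 ] sd [0.0008 0.0003 0.1414] mould off [-1.57  0.1 ]
[ 0.57  0.17  0.04 -0.22 -0.02  0.13 -0.14 -0.02 -0.46 -0.36 -0.11  0.1
  0.06  0.02  0.04  0.66 -0.08 -0.61]
TCP h=0 [ 0.4964 -0.1955  0.0704]
```

```bash
cat >> cal.py <<'E'
print(np.round(top,1).tolist())
gg=cv2.cvtColor(Z['w3']['frame'],cv2.COLOR_BGR2GRAY)
for u in (245,260,280,355,364,398): print(u,gg[228:242,u].tolist())
D3=Z['w3']['depth']
for u in (245,280,355,364,398): print(u,np.round(D3[228:242,u],3).tolist())
E
python3 cal.py | tail -12
```

```text
[[244.0, 234.2], [247.0, 233.6], [250.0, 233.1], [253.0, 233.0], [256.0, 233.0], [259.0, 232.9], [262.0, 233.1], [265.0, 232.9], [268.0, 233.0], [271.0, 233.0], [274.0, 233.1], [277.0, 233.2], [280.0, 233.1], [283.0, 233.2], [286.0, 233.5], [289.0, 234.7], [352.0, 235.4], [355.0, 234.2], [358.0, 234.2], [361.0, 234.2], [364.0, 234.3], [396.0, 234.7], [399.0, 235.3], [402.0, 235.8]]
245 [61, 70, 63, 58, 61, 96, 162, 216, 242, 244, 241, 240, 240, 241]
260 [46, 52, 42, 47, 69, 132, 194, 206, 238, 242, 240, 242, 240, 240]
280 [43, 47, 40, 39, 57, 125, 189, 218, 236, 240, 241, 239, 240, 240]
355 [39, 43, 43, 43, 42, 51, 124, 188, 224, 240, 242, 241, 240, 238]
364 [41, 48, 46, 41, 44, 59, 119, 185, 223, 241, 243, 240, 241, 240]
398 [26, 21, 28, 19, 14, 28, 70, 132, 199, 237, 241, 241, 241, 241]
245 [0.3959999978542328, 0.0, 0.39500001072883606, 0.39500001072883606, 0.39500001072883606, 0.39399999380111694, 0.12700000405311584, 0.12600000202655792, 0.125, 0.125, 0.12600000202655792, 0.125, 0.12700000405311584, 0.125]
280 [0.3970000147819519, 0.3959999978542328, 0.39500001072883606, 0.397000
[... 225 characters left out ...]
83606, 0.3959999978542328, 0.3959999978542328, 0.39500001072883606, 0.39500001072883606, 0.12600000202655792, 0.12600000202655792, 0.12600000202655792, 0.125, 0.125, 0.125, 0.12399999797344208]
364 [0.39800000190734863, 0.3970000147819519, 0.39800000190734863, 0.3970000147819519, 0.39500001072883606, 0.3959999978542328, 0.39500001072883606, 0.12700000405311584, 0.125, 0.125, 0.125, 0.12600000202655792, 0.125, 0.125]
398 [0.39800000190734863, 0.3970000147819519, 0.3970000147819519, 0.3959999978542328, 0.3959999978542328, 0.39399999380111694, 0.39500001072883606, 0.12800000607967377, 0.12600000202655792, 0.12600000202655792, 0.12600000202655792, 0.12600000202655792, 0.125, 0.12399999797344208]
```

```bash
cat > sc.py <<'E'
import io,contextlib
with contextlib.redirect_stdout(io.StringIO()):
    from fitl import *
z=np.load('a7s.npz'); f=z['frame']; K=z['K']; w=np.linalg.inv(z['c2w'])
def pj(X): c=w[:3,:3]@X+w[:3,3]; return np.array([K[0,0]*c[0]/-c[2]+K[0,2],K[1,1]*c[1]/c[2]+K[1,2]])
M=lambda q:np.array([p[0]+q[0]*np.cos(np.radians(p[2]))-q[1]*np.sin(np.radians(p[2])),p[1]+q[0]*np.sin(np.radians(p[2]))+q[1]*np.cos(np.radians(p[2])),q[2]])
print('lower corner',pj(M((.06,-.03,.046))),pj(M((.06,-.03,.012))))
TC=np.array([.4943,-.1957,.0953]); Rt=Rtool(15.6,50,1); t=np.radians(40); mz=np.array([np.sin(t),0,-np.cos(t)]); mxn=np.array([np.cos(t),0,np.sin(t)])
nt=TC+Rt@np.array([.0454,0,-.0142]); fw=-Rt@mz
yy=Rt@np.array([0,1,0]); 
for h in(0,.04): print('upper far corner',pj(nt+fw*.12-yy*.03+np.array([0,0,h])),'world',(nt+fw*.12).round(4))
g=cv2.cvtColor(f,cv2.COLOR_BGR2HSV)
for v in range(258,304,2): print(v,f[v,406:428].max(1).tolist(),'S',g[v,406:428,1].tolist()[::2])
E
python3 sc.py
```

```text
lower corner [415.98823915 286.86376208] [414.98322138 298.16288781]
upper far corner [416.07972097 278.90894407] world [ 0.5713 -0.1742  0.0696]
upper far corner [417.30169405 265.07889872] world [ 0.5713 -0.1742  0.0696]
258 [115, 114, 115, 113, 111, 107, 108, 104, 98, 88, 94, 116, 111, 111, 112, 114, 117, 124, 128, 125, 159, 154] S [180, 177, 181, 179, 195, 79, 131, 128, 137, 40, 16]
260 [160, 102, 108, 108, 107, 107, 105, 105, 99, 88, 92, 109, 104, 103, 102, 105, 103, 106, 105, 103, 105, 144] S [80, 198, 193, 187, 191, 114, 169, 163, 154, 151, 121]
262 [255, 255, 249, 231, 156, 94, 97, 100, 97, 86, 89, 91, 96, 98, 100, 102, 104, 104, 108, 111, 111, 112] S [0, 4, 77, 202, 189, 163, 157, 161, 157, 137, 126]
264 [253, 253, 253, 254, 255, 255, 249, 230, 145, 48, 74, 78, 81, 87, 95, 104, 105, 109, 107, 108, 119, 120] S [1, 0, 0, 4, 72, 203, 164, 150, 129, 136, 118]
266 [254, 253, 253, 253, 253, 253, 253, 255, 255, 255, 210, 152, 75, 81, 88, 99, 102, 103, 104, 105, 110, 109] S [1, 1, 1, 0, 0, 13, 184, 145, 118, 142, 132]
268 [247, 255, 255, 255, 254, 255, 255, 248, 229, 178, 138, 106, 
[... 2142 characters left out ...]
 237] S [27, 25, 25, 27, 24, 33, 30, 29, 30, 31, 31]
296 [153, 153, 155, 155, 155, 153, 153, 153, 149, 179, 241, 235, 235, 235, 236, 236, 236, 236, 235, 237, 236, 237] S [25, 28, 26, 27, 26, 29, 28, 30, 29, 30, 29]
298 [155, 152, 153, 154, 151, 155, 151, 155, 173, 191, 236, 238, 237, 237, 237, 236, 237, 237, 236, 235, 236, 238] S [28, 27, 27, 24, 31, 32, 29, 29, 31, 28, 30]
300 [154, 152, 151, 152, 154, 180, 205, 222, 229, 227, 226, 226, 233, 238, 237, 237, 238, 237, 237, 238, 237, 238] S [28, 24, 28, 39, 37, 35, 32, 31, 29, 30, 27]
302 [148, 154, 182, 222, 224, 229, 226, 226, 227, 227, 233, 234, 239, 239, 238, 237, 237, 238, 237, 237, 236, 237] S [22, 32, 39, 35, 35, 32, 28, 29, 29, 28, 29]
```

```bash
sed -e 's#dr/.005#dr/np.array([.005,.005,.03])#' -e 's#mo\[0\]/.001#mo[0]/.0004#' -e 's#\[235.15\]#&#' cal.py > cal2.py; python3 cal2.py | sed -n 4,8p
python3 - <<'E'
from h import *
# lower half rectangle yaw from top images: before and now (edges of plaster block vs bat), and upper stripe etc.
z=np.load('top0.npz'); P=cloud(z['depth'],z['K'],z['c2w'])[135:255,370:465].reshape(-1,3)
m=(P[:,2]>.038)&(P[:,2]<.05); print(cv2.minAreaRect((P[m][:,:2]*1000).astype(np.float32)))
E
```

```text
rot deg [ 0.11 -0.03  0.44] trans mm [-0.34  0.93  0.84] lower [ 0.5142 -0.1907 15.7659] sd [0.0006 0.0003 0.201 ] mould off [-0.67  0.2 ]
[ 0.7  -0.03 -0.05 -0.49  0.09  0.11 -0.07  0.33 -0.55 -0.06 -0.16  0.2
  0.    0.07  0.24  0.5  -0.12 -0.59]
TCP h=0 [ 0.4949 -0.1962  0.0713]
[[244.0, 234.2], [247.0, 233.6], [250.0, 233.1], [253.0, 233.0], [256.0, 233.0], [259.0, 232.9], [262.0, 233.1], [265.0, 232.9], [268.0, 233.0], [271.0, 233.0], [274.0, 233.1], [277.0, 233.2], [280.0, 233.1], [283.0, 233.2], [286.0, 233.5], [289.0, 234.7], [352.0, 235.4], [355.0, 234.2], [358.0, 234.2], [361.0, 234.2], [364.0, 234.3], [396.0, 234.7], [399.0, 235.3], [402.0, 235.8]]
((518.3942260742188, -188.4051055908203), (120.150146484375, 61.74502182006836), 15.652789115905762)
```

```bash
python3 gt.py .4959 -.1970 .0820 15.7
```

```text
t 36.85 rot [-0.02 -0.   -0.02] trans [ 0.49 -0.08  0.48] F [-0.8  0.  -3.1] M [-0.89  3.33  0.  ]
```

```bash

python3 -m pendant '[[[0.12,-0.02,0.12,-0.01,0,-0.01,-1],[0.12,-0.02,0.12,-0.01,0,-0.01,-1],[0.13,-0.02,0.12,0,0,0,-1],[0.12,-0.02,0.12,0,0,0,-1],[0.038,0,0.032,0,0,0,-1],[0.038,0,0.032,0,0,0,-1],[0.019,0,0.016,0,0,0,-1],[0,0,0,0,0,0,-1]]]'
python3 gt.py .4955 -.1956 .0716 15.7
python3 -m pendant '[[[0,0.015,0,0,0,0,-1],[0,0.015,0,0,0,0,-1],[0,0.015,0,0,0,0,-1],[0,0.015,0,0,0,0,-1],[0,0.015,0,0,0,0,-1],[0,0,0,0,0,0,-1],[0,0,0,0,0,0,-1],[0,0,0,0,0,0,-1]]]'
python3 gt.py .4955 -.1956 .0716 15.7
python3 -m pendant '[[[0,0.015,0,0,0,0,-1],[0,0.015,0,0,0,0,-1],[0,0.015,0,0,0,0,-1],[0,0.015,0,0,0,0,-1],[0,0.015,0,0,0,0,-1],[0,0,0,0,0,0,-1],[0,0,0,0,0,0,-1],[0,0,0,0,0,0,-1]]]'
python3 gt.py .4955 -.1956 .0716 15.7
```

```text
time_s: 37.65
tcp_pos: [0.4961, -0.197, 0.0804]
eef_rot: [-180.0, 50.0, -164.2]
contact_force: [-5.2, -0.2, 4.3]
gripper_width: 0.0598
gripper_force: 49.9
t 37.65 rot [0.   0.02 0.01] trans [0.34 0.08 0.28] F [-5.2 -0.2  4.3] M [-0.32  2.07  0.26]
time_s: 38.45
tcp_pos: [0.4962, -0.1966, 0.0803]
eef_rot: [-179.8, 50.0, -164.2]
contact_force: [-3.0, -4.1, 6.7]
gripper_width: 0.0594
gripper_force: 49.9
t 38.45 rot [-0.03  0.01  0.01] trans [0.35 0.06 0.27] F [-3.  -4.1  6.7] M [-1.19  1.31 -0.95]
time_s: 39.25
tcp_pos: [0.4959, -0.1947, 0.0802]
eef_rot: [-179.9, 50.0, -164.3]
contact_force: [1.4, -6.0, 5.2]
gripper_width: 0.0597
gripper_force: 49.9
t 39.25 rot [-0.02  0.02  0.01] trans [ 0.35 -0.04  0.25] F [ 1.4 -6.   5.2] M [-1.43  0.29 -1.65]
```

```bash
python3 - <<'E'
from tgt import *
B=np.array([0,0,-3.3]); MB=np.array([-.92,3.37,0])
D=[((-4.8,-.2,7),(-.2,1.66,.29)),((-9.6,-1,12.7),(.32,.62,.56)),((-11,-1.5,18.4),(.4,-.03,.37)),((-17.8,-2.8,26.7),(1.07,-1.03,.69)),((-5.2,-.2,4.3),(-.32,2.07,.26)),((-3,-4.1,6.7),(-1.19,1.31,-.95)),((1.4,-6,5.2),(-1.43,.29,-1.65))]
def solve(D):
    A=[];b=[]
    for f,m in D:
        f=np.array(f)-B; m=np.array(m)-MB; A.append(-np.array([[0,-f[2],f[1]],[f[2],0,-f[0]],[-f[1],f[0],0]])); b.append(m)
    A=np.vstack(A); b=np.concatenate(b); r,res,_,_=np.linalg.lstsq(A,b,rcond=None); return r,np.round(A@r-b,2)
tz=Rtool(15.7,50,1)[:,2]
for S in (D,D[4:],[D[1],D[3],D[6]],[D[0],D[1],D[4]],[D[6],D[5]]):
    rr,res=solve(S); print('r',rr.round(3),'resid',np.abs(res).max())
    for Lf in (.2,.25,.3): print('   ',Lf,(np.array([.4958,-.1955,.0803])-Lf*tz+rr).round(3))
E
```

```text
r [ 0.285  0.083 -0.228] resid 0.38
    0.2 [ 0.633 -0.154 -0.019]
    0.25 [ 0.596 -0.164  0.013]
    0.3 [ 0.559 -0.175  0.045]
r [ 0.293  0.072 -0.21 ] resid 0.3
    0.2 [ 0.641 -0.165 -0.001]
    0.25 [ 0.604 -0.175  0.031]
    0.3 [ 0.567 -0.185  0.063]
r [ 0.293  0.089 -0.236] resid 0.32
    0.2 [ 0.642 -0.148 -0.027]
    0.25 [ 0.605 -0.158  0.005]
    0.3 [ 0.568 -0.169  0.037]
r [0.145 0.073 0.044] resid 0.09
    0.2 [ 0.493 -0.164  0.253]
    0.25 [ 0.456 -0.175  0.285]
    0.3 [ 0.419 -0.185  0.317]
r [ 0.29   0.088 -0.246] resid 0.27
    0.2 [ 0.639 -0.149 -0.037]
    0.25 [ 0.602 -0.159 -0.005]
    0.3 [ 0.565 -0.169  0.027]
```

```bash

python3 -m pendant '[[[-0.057,0,-0.048,0,0,0,-1],[0,-0.05,0,0,0,0,-1],[0.057,0,0.048,0,0,0,-1],[0,0,0,0,0,0,-1],[-0.012,0,0.015,0,0,0,-1],[-0.012,0,0.015,0,0,0,-1],[-0.012,0,0.015,0,0,0,-1],[-0.012,0,0.015,0,0,0,-1]]]'
python3 gt.py .4955 -.1956 .0716 15.7
python3 -m pendant '[[[-0.012,0,0.015,0,0,0,-1],[-0.012,0,0.015,0,0,0,-1],[-0.012,0,0.015,0,0,0,-1],[-0.012,0,0.015,0,0,0,-1],[0,0,0,0,0,0,-1],[0,0,0,0,0,0,-1],[0,0,0,0,0,0,-1],[0,0,0,0,0,0,-1]]]'
python3 gt.py .4955 -.1956 .0716 15.7
```

```text
time_s: 40.05
tcp_pos: [0.4959, -0.1936, 0.0801]
eef_rot: [179.9, 50.0, -164.2]
contact_force: [-8.3, -0.3, 13.3]
gripper_width: 0.06
gripper_force: 49.9
t 40.05 rot [0.03 0.01 0.01] trans [ 0.36 -0.09  0.24] F [-8.3 -0.3 13.3] M [0.15 0.52 0.36]
time_s: 40.85
tcp_pos: [0.4981, -0.194, 0.0793]
eef_rot: [180.0, 49.9, -164.3]
contact_force: [-0.5, 0.5, -4.7]
gripper_width: 0.0599
gripper_force: 49.9
t 40.85 rot [ 0.01 -0.01 -0.  ] trans [ 0.39 -0.04  0.13] F [-0.5  0.5 -4.7] M [-0.96  3.39  0.03]
```

```bash

python3 -m pendant '[[[0.038,0,0.032,0,0,0,-1],[0.038,0,0.032,0,0,0,-1],[0,0,0,0,0,0,-1],[0,0,0,0,0,0,-1],[0,0,0,0,0,0,-1],[0,0,0,0,0,0,-1],[0,0,0,0,0,0,-1],[0,0,0,0,0,0,-1]]]'
python3 gt.py .4981 -.194 .0716 15.7
```

```text
time_s: 41.65
tcp_pos: [0.4983, -0.1942, 0.0776]
eef_rot: [-180.0, 49.9, -164.3]
contact_force: [0.8, -0.3, -3.7]
gripper_width: 0.0598
gripper_force: 49.9
t 41.65 rot [ 0. -0.  0.] trans [0.23 0.01 0.19] F [ 0.8 -0.3 -3.7] M [-0.91  3.34  0.  ]
```

```bash

python3 -m pendant '[[[0.038,0,0.032,0,0,0,-1],[0.038,0,0.032,0,0,0,-1],[0.038,0,0.032,0,0,0,-1],[0,0,0,0,0,0,-1],[0,0,0,0,0,0,-1],[0,0,0,0,0,0,-1],[0,0,0,0,0,0,-1],[0,0,0,0,0,0,-1]]]'
python3 -m pendant '[[[0.038,0,0.032,0,0,0,-1],[0.019,0,0.016,0,0,0,-1],[0,0,0,0,0,0,-1],[0,0,0,0,0,0,-1],[0,0,0,0,0,0,-1],[0,0,0,0,0,0,-1],[0,0,0,0,0,0,-1],[0,0,0,0,0,0,-1]]]'
python3 gt.py .4981 -.194 .0716 15.7
```

```text
time_s: 42.45
tcp_pos: [0.4983, -0.1942, 0.0746]
eef_rot: [-180.0, 49.9, -164.3]
contact_force: [0.2, -0.1, -4.0]
gripper_width: 0.0597
gripper_force: 49.9
time_s: 43.25
tcp_pos: [0.4983, -0.1942, 0.0731]
eef_rot: [180.0, 49.9, -164.3]
contact_force: [0.3, 0.8, -3.0]
gripper_width: 0.0604
gripper_force: 49.9
t 43.25 rot [ 0. -0.  0.] trans [0.06 0.01 0.04] F [ 0.3  0.8 -3. ] M [-0.95  3.33  0.02]
```

```bash

python3 -m pendant '[[[0.019,0,0.016,0,0,0,-1],[0.019,0,0.016,0,0,0,-1],[0,0,0,0,0,0,-1],[0,0,0,0,0,0,-1],[0,0,0,0,0,0,-1],[0,0,0,0,0,0,-1],[0,0,0,0,0,0,-1],[0,0,0,0,0,0,-1]]]'
python3 -m pendant '[[[0.019,0,0.016,0,0,0,-1],[0.019,0,0.016,0,0,0,-1],[0,0,0,0,0,0,-1],[0,0,0,0,0,0,-1],[0,0,0,0,0,0,-1],[0,0,0,0,0,0,-1],[0,0,0,0,0,0,-1],[0,0,0,0,0,0,-1]]]'
python3 gt.py .4981 -.194 .0716 15.7
```

```text
time_s: 44.05
tcp_pos: [0.4985, -0.1942, 0.0728]
eef_rot: [-179.9, 50.0, -164.2]
contact_force: [-4.5, -0.2, 5.1]
gripper_width: 0.0598
gripper_force: 49.9
time_s: 44.85
tcp_pos: [0.4986, -0.1942, 0.0727]
eef_rot: [-179.9, 50.1, -164.1]
contact_force: [-9.7, -0.5, 15.3]
gripper_width: 0.0598
gripper_force: 49.9
t 44.85 rot [0.   0.03 0.03] trans [0.05 0.02 0.02] F [-9.7 -0.5 15.3] M [-0.01  0.79  0.62]
```

```bash

python3 -m pendant '[[[-0.019,0,-0.016,0,0,0,-1],[-0.01,0,-0.008,0,0,0,-1],[0,0,0,0,0,0,-1],[0,0,0,0,0,0,-1],[0,0,0,0,0,0,-1],[0,0,0,0,0,0,-1],[0,0,0,0,0,0,-1],[0,0,0,0,0,0,-1]]]' 8
python3 -m pendant '[[[0,0,0,0,0,0,0.38],[0,0,0,0,0,0,0.4],[0,0,0,0,0,0,0.45],[0,0,0,0,0,0,0.5],[0,0,0,0,0,0,0.6],[0,0,0,0,0,0,0.8],[0,0,0,0,0,0,1],[0,0,0,0,0,0,1]]]'
python3 gt.py .4981 -.194 .0716 15.7
python3 - <<'E'
from h import *
cap('wrist','b1'); z=np.load('b1.npz'); P=cloud(z['depth'],z['K'],z['c2w'])
g=cv2.cvtColor(z['frame'],cv2.COLOR_BGR2HSV)
# stripes columns & gap around edge
for u in (260,290,380): print(u,np.round(P[200:250:4,u,2],3).tolist(),z['frame'][200:250:4,u].max(1).tolist())
k=(g[...,0]>105)&(g[...,0]<128)&(g[...,1]>150)
for v in (190,205,220,228,236,244,252,270): 
    q=np.where(k[v,330:430])[0]; print(v,(q.min()+330,q.max()+330) if len(q) else None)
E
```

```text
time_s: 45.65
tcp_pos: [0.4985, -0.1942, 0.0723]
eef_rot: [-180.0, 50.0, -164.3]
contact_force: [-4.7, 0.5, 8.3]
gripper_width: 0.0594
gripper_force: 8.0
time_s: 46.45
tcp_pos: [0.4983, -0.1942, 0.0718]
eef_rot: [180.0, 49.9, -164.3]
contact_force: [-0.5, 0.6, -0.5]
gripper_width: 0.0859
gripper_force: 0.0
t 46.45 rot [ 0. -0.  0.] trans [0.01 0.01 0.  ] F [-0.5  0.6 -0.5] M [-0.59  2.39  0.02]
260 [0.033, 0.034, 0.037, 0.038, 0.039, 0.041, 0.043, 0.044, 0.046, 0.047, 0.05, 0.05, 0.053] [211, 212, 212, 212, 213, 212, 213, 215, 212, 165, 215, 210, 210]
290 [0.032, 0.034, 0.036, 0.038, 0.039, 0.041, 0.043, 0.044, 0.045, 0.046, 0.049, 0.051, 0.052] [216, 211, 216, 214, 213, 212, 217, 188, 179, 176, 205, 216, 214]
380 [0.032, 0.035, 0.036, 0.038, 0.04, 0.041, 0.043, 0.044, 0.045, 0.047, 0.049, 0.05, 0.052] [148, 149, 151, 149, 148, 158, 214, 215, 210, 161, 215, 194, 149]
190 (np.int64(364), np.int64(385))
205 (np.int64(365), np.int64(386))
220 None
228 None
236 None
244 None
252 (np.int64(368), np.int64(390))
270 (np.int64(369), np.int64(392))
```

```bash

python3 -m pendant '[[[0,0,-0.3,0,0,0,1],[0,0,-0.5,0,0,0,1],[0,0,-0.8,0,0,0,1],[0,0,-1,0,0,0,1],[0,0,-1,0,0,0,1],[0,0,-1,0,0,0,1],[0,0,-1,0,0,0,1],[0,0,-1,0,0,0,1]]]'
python3 -m pendant '[[[-0.5,0,-1,0,0,0,1],[-0.5,0,-1,0,0,0,1],[-0.5,0,-1,0,0,0,1],[-0.5,0,-1,0,0,0,1],[0,0,-0.5,0,0,0,1],[0,0,0,0,0,0,1],[0,0,0,0,0,0,1],[0,0,0,0,0,0,1]]]'
python3 - <<'E'
from h import *
d=cap('wrist','c1'); t=cap('top','ct'); s=cap('scene','cs')
z=np.load('ct.npz'); P=cloud(z['depth'],z['K'],z['c2w']).reshape(-1,3)
m=(P[:,2]>.076)&(P[:,2]<.096)&(abs(P[:,0]-.52)<.09)&(abs(P[:,1]+.19)<.07); q=P[m]; print('top n',m.sum(),'rect',cv2.minAreaRect((q[:,:2]*1e3).astype(np.float32)),'z',np.median(q[:,2]))
z=np.load('c1.npz'); P=cloud(z['depth'],z['K'],z['c2w']).reshape(-1,3)
for z_ in (P,):
    m=(z_[:,2]>.080)&(z_[:,2]<.092)&(abs(z_[:,0]-.52)<.09)&(abs(z_[:,1]+.19)<.07); q=z_[m]; print(m.sum())
    if m.sum()>100:
        c=q.mean(0); n=np.linalg.svd(q-c,full_matrices=False)[2][2]; print('plane n',n,'z',np.median(q[:,2]),cv2.minAreaRect((q[:,:2]*1e3).astype(np.float32)))
z=np.load('ct.npz'); P=cloud(z['depth'],z['K'],z['c2w'])[105:235,195:275].reshape(-1,3)
print('crate tops px',((P[:,2]>.14)&(P[:,2]<.156)).sum())
# end face & sides from scene: silhouette right edge rows for upper & lower
z=np.load('cs.npz'); f=z['frame']
for v in range(272,300,3): print(v,f[v,408:424].max(1).tolist())
E
```

```text
time_s: 47.3
tcp_pos: [0.3998, -0.2217, 0.1578]
eef_rot: [-179.9, 49.9, -164.2]
contact_force: [-0.1, -0.4, -0.3]
gripper_width: 0.0881
gripper_force: 0.0
time_s: 48.1
tcp_pos: [0.3594, -0.2329, 0.2443]
eef_rot: [179.8, 49.9, -164.4]
contact_force: [0.1, 0.4, -0.1]
gripper_width: 0.0878
gripper_force: 0.0
top n 1461 rect ((518.724609375, -188.88076782226562), (121.11119842529297, 62.21375274658203), 16.012758255004883) z 0.08583945716382824
3739
plane n [-0.00910623 -0.00615829  0.99993957] z 0.08623981294209004 ((516.9969482421875, -190.1566925048828), (123.01946258544922, 60.02534484863281), 15.728937149047852)
crate tops px 1608
272 [252, 253, 253, 254, 255, 255, 254, 239, 202, 144, 125, 125, 121, 112, 103, 102]
275 [253, 253, 254, 255, 255, 248, 227, 173, 140, 138, 127, 126, 124, 122, 121, 119]
278 [244, 205, 180, 140, 147, 153, 152, 152, 151, 152, 133, 133, 132, 131, 128, 123]
281 [151, 153, 152, 154, 152, 154, 151, 151, 168, 225, 234, 233, 224, 202, 169, 125]
284 [153, 150, 154, 152, 153, 152, 151, 149, 176, 236, 231, 230, 231, 231, 232, 234]
287 [151, 152, 148, 148, 148, 160, 210, 231, 231, 233, 231, 231, 232, 232, 232, 233]
290 [137, 186, 251, 231, 205, 176, 145, 158, 209, 235, 232, 232, 233, 232, 234, 234]
293 [181, 149, 150, 152, 151, 151, 150, 168, 227, 234, 234, 233, 234, 234, 234, 235]
296 [152, 150, 152, 151, 153, 151, 147, 176, 239, 235, 234, 235, 235, 235, 235, 235]
299 [151, 152, 150, 149, 153, 182, 216, 222, 224, 225, 231, 237, 235, 236, 236, 236]
```

```bash
python3 - <<'E'
from h import *
for nm in ('c1','ct','cs'):
    z=np.load(nm+'.npz'); P=cloud(z['depth'],z['K'],z['c2w']).reshape(-1,3)
    def fit(lo,hi,inside):
        a=np.radians(15.7); d=P-[.5165,-.1905,0]; lx=d[:,0]*np.cos(a)+d[:,1]*np.sin(a); ly=-d[:,0]*np.sin(a)+d[:,1]*np.cos(a)
        m=(P[:,2]>lo)&(P[:,2]<hi)&((abs(lx)<.054)&(abs(ly)<.025) if inside else (abs(lx)<.09)&(abs(ly)<.075)&((abs(ly)>.045)|(abs(lx)>.07)))
        A=np.c_[lx[m],ly[m],np.ones(m.sum())]; s,_,_,_=np.linalg.lstsq(A,P[m,2],rcond=None); e=P[m,2]-A@s; k=abs(e)<2.5*e.std(); s,_,_,_=np.linalg.lstsq(A[k],P[m,2][k],rcond=None); return m.sum(),np.degrees(s[:2]).round(2),(s[2]*1e3).round(2)
    print(nm,'upper back',fit(.078,.095,True),'bat',fit(.004,.02,False))
    f=z['frame']
# side face crops of scene: vertical profile along middle of the -y side
z=np.load('cs.npz'); f=z['frame']
for u in (392,400,408,412): print(u,list(zip(range(272,308,2),f[272:308:2,u].max(1).tolist())))
E
```

```text
c1 upper back (np.int64(2534), array([-0.03,  0.34]), np.float64(86.29)) bat (np.int64(7614), array([-0.02,  0.03]), np.float64(12.27))
ct upper back (np.int64(1041), array([0.37, 0.3 ]), np.float64(86.02)) bat (np.int64(2157), array([ 0.09, -0.07]), np.float64(11.89))
cs upper back (np.int64(492), array([0.19, 0.05]), np.float64(86.04)) bat (np.int64(978), array([0.18, 0.04]), np.float64(11.95))
392 [(272, 244), (274, 253), (276, 253), (278, 252), (280, 253), (282, 253), (284, 253), (286, 255), (288, 179), (290, 149), (292, 151), (294, 152), (296, 153), (298, 151), (300, 238), (302, 172), (304, 150), (306, 153)]
400 [(272, 253), (274, 253), (276, 252), (278, 252), (280, 253), (282, 255), (284, 143), (286, 150), (288, 152), (290, 152), (292, 150), (294, 152), (296, 240), (298, 135), (300, 152), (302, 152), (304, 152), (306, 153)]
408 [(272, 252), (274, 252), (276, 253), (278, 244), (280, 147), (282, 150), (284, 153), (286, 152), (288, 153), (290, 137), (292, 220), (294, 149), (296, 152), (298, 152), (300, 149), (302, 179), (304, 227), (306, 235)]
412 [(272, 255), (274, 254), (276, 228), (278, 147), (280, 151), (282, 152), (284, 153), (286, 150), (288, 174), (290, 205), (292, 151), (294, 153), (296, 153), (298, 150), (300, 202), (302, 228), (304, 238), (306, 238)]
```

```bash
python3 -c "
from plant import r
print(r.close_job())"
```

```text
the job is handed in; nothing more can be done
None
```

The mould is closed and the job is handed in: the upper half lies carved face down on the lower half with all three pegs home. The last camera check put its back 74 mm above the bat, as expected for a closed mould, and level within about 0.4°. The upper half was set down gently (about 20 N at most in the final seating, about 30 N earlier while finding the pegs). Run time was about 48 s; the judge gave no verdict.

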